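# Charge the tessera feeder and set its gate screw

### The arm

A 6-joint arm with a two-finger parallel gripper is mounted at the origin on the work surface. World frame = base frame: x ahead of the robot, y to its left, z up, the work surface at z = 0. Lengths are in m, angles in rad, forces in N, time in s.
With the tool pointing down it reaches from about 0.35 to 0.85 m from the base axis. Payload 8.1 kg.
Tool frame: the origin (TCP) lies on the mounting face of the last link; the fingertips stand 186 mm ahead of it and the grasp point (between the pads) lies 167 mm ahead of it; y points along the fingers, x is the direction in which the jaws open and shut, and the axes are right-handed (so a half turn about y gives the same grasp; the last joint's range is limited). The gripper opens to 93 mm and grips with 3 to 60 N. Pads are 15 mm wide; open, the fingers measure 128 mm over their backs; the gripper's body (75 mm by 188 mm) begins 65 mm behind the grasp point.
Start: joints at [-1.346, 0.13, 1.488, -0, 1.523, -0.085], TCP at [0.183, -0.571, 0.405] pointing down, gripper open.
Joint ranges: [-2.96, 2.96], [-0.89, 2.26], [0.02, 2.5], [-1.34, 4.48], [0, 2.73], [-2.66, 2.66]. Speed limits (rad/s): [2.39, 2.39, 2.79, 3.14, 3.14, 3.14].

### API

Orientations are given as a rotation vector (axis times angle).
In Python, from plant import robot, imaging gives the robot as it stands.
- The arm moves only by the shell command python3 -m inch 'ROWS' [OPENING] [FORCE]. ROWS is JSON, a list of rows, each an object of numbers: "x", "y", "z": the shift along the tool's x, y, z in mm; "twist": the turn about the tool's y in rad. In form: [{"x": .., "y": .., "z": .., "twist": ..}, ...]. A call has 1 to 12 rows; each row shifts and turns the commanded pose from where the row before left it, along the tool's axes as they then stand; what a row does not reach is not made up. A row lasts 1/10 s, in which the tool goes at most 50 mm and 8.59 degrees, less where a joint would pass 70% of its speed; a pose out of reach is approached as far as the arm can. A call with a gripper value outside its range is refused whole. OPENING is the gripper command: -1 is shut, 1 is fully open, values between are in proportion, set as the call begins (- or left out, the last holds). The fingers move at their own pace and stop on an object; FORCE is the grip in N (left out, the last holds). Time passes only in rows, so rows that do not move let the fingers close. It gives the time, the measured TCP pose, the force and the opening at its end, in the units of the state.
- robot.read_state(): the state, without advancing time (a new reading comes with each control period).
- imaging.read_camera(name): name is "scene" or "side" or "wrist"; returns a dict with "color" (480x640x3 uint8, red, green, blue), "depth" (480x640 float32, m along the optical axis (not along the pixel's ray), 0 where there is no reading), "fx", "fy", "cx", "cy" (pixels), "rvec" (rotation vector, rad) and "tvec" (3), from world to camera coordinates, as OpenCV has them; the wrist camera has in their place "tool_from_camera" (4x4, takes a point from camera to tool coordinates, whose origin is the TCP and whose axes are the tool frame's). Camera axes: x right, y down, z forward; pixel columns grow to the right and rows downward; lengths in m; the calibration is good to about 2 mm. A picture is of the moment at which its call begins: read the wrist's pose just before it.
- robot.close_job(): hands the job in, once; it reports no verdict.
The state is a dict: "t": time; "q": joint angles; "dq": joint speeds; "joint_torque": joint torques, N m; "tool_pos": TCP position; "orientation": TCP orientation; "force": force on the tool from outside, world axes, zero at the start; "wrist_torque": the same for the moment, N m; "opening": finger opening in m.
Only numpy, scipy, OpenCV 4.12 (cv2) and the standard library are available. Lean on these libraries where they do the work, as an engineer would, in place of code of your own. Each camera call takes 0.05 s, during which the arm holds its last target.

### The job

Pour all six stone tesserae from the yellow cup into the open hopper of the green feeder and stand the empty cup upright on the table. Then turn the feeder's red thumbscrew clockwise until it seats, back it off a quarter turn, and finish still gripping the thumbscrew there, so that I can tighten its lock nut. Leave the other things on the table alone.

Things in the scene. Friction and masses are not known exactly. Their poses are not given: they have to be found in the camera images.
- cup_center (a point): Yellow plastic cup, round, 75 mm high, open on top, flaring evenly from 53 mm outside diameter at its foot to 66 mm at its rim; wall 3 mm, floor 4 mm; 40 to 85 g when empty. It stands upright on the table, to the left or to the right of the feeder. This point lies on its axis half-way up (37.5 mm above its foot), z along its axis towards the mouth.
- tess0_c (a point): Stone tessera 1 of 6, a 15 mm cube of 10 g, brown, sand or blue, lying in the yellow cup at the start. This point is its centre. Stone slides on the cup's inside once that slopes by about 24 to 31 degrees.
- tess1_c (a point): Stone tessera 2 of 6, a 15 mm cube of 10 g, brown, sand or blue, lying in the yellow cup at the start. This point is its centre. Stone slides on the cup's inside once that slopes by about 24 to 31 degrees.
- tess2_c (a point): Stone tessera 3 of 6, a 15 mm cube of 10 g, brown, sand or blue, lying in the yellow cup at the start. This point is its centre. Stone slides on the cup's inside once that slopes by about 24 to 31 degrees.
- tess3_c (a point): Stone tessera 4 of 6, a 15 mm cube of 10 g, brown, sand or blue, lying in the yellow cup at the start. This point is its centre. Stone slides on the cup's inside once that slopes by about 24 to 31 degrees.
- tess4_c (a point): Stone tessera 5 of 6, a 15 mm cube of 10 g, brown, sand or blue, lying in the yellow cup at the start. This point is its centre. Stone slides on the cup's inside once that slopes by about 24 to 31 degrees.
- tess5_c (a point): Stone tessera 6 of 6, a 15 mm cube of 10 g, brown, sand or blue, lying in the yellow cup at the start. This point is its centre. Stone slides on the cup's inside once that slopes by about 24 to 31 degrees.
- hopper (a point): Centre of the inner floor, 16 mm above the table, of the feeder's hopper: a square open aluminium box, 122 mm square inside along its x and y, walls 4 mm, rim 71 mm above this floor. +x points to the thumbscrew. The feeder is bolted down; its green base plate (250 mm along x, 150 mm along y, 12 mm thick) is centred 50 mm along +x.
- hopper_mouth (a point): Centre of the hopper's open mouth, level with its rim, 87 mm above the table; same axes as the hopper point. 95 mm along +x from it stands a green bridge, 126 mm long along y, 22 mm wide, its top 102 mm above the table, which carries the thumbscrew; beyond it is only a low chute.
- wing (a point): Red thumbscrew with an upright axis, on the feeder's bridge: a flat wing 44 mm long (its x), 10 mm thick (its y), 26 mm high (z), to be gripped across its thickness from above. This point is the wing's centre, on the screw's axis, 131 mm above the table; foot at 118 mm, top at 144 mm. x and y turn with the screw; it does not rise. A white mark on top lies towards +x.
- thumbscrew (a joint): Turning angle of the thumbscrew, rad: 0 when it seats against its hard stop; grows as it is turned counter-clockwise seen from above (backed off), falls as it is turned clockwise; up to 3.0. It starts 0.5 to 1.5 from its seat. It stays where it is left (friction about 0.06 N m) and lifts the steel gate below it by 3 mm per rad; the gate is shut when the screw seats.
- glue_jar: Bystander: white jar with a blue cap, 64 mm across, 75 mm high, on the side of the feeder where the cup is not; origin at the centre of its foot.
- blue_lid: Bystander: flat blue lid, 80 mm across, 12 mm thick, lying beyond the feeder to the left; origin at the centre of its underside.
- brush: Bystander: brush lying beyond the feeder to the right; its x runs along it.
- tweezers: Bystander: tweezers 140 mm long with one blue leg, lying near the robot on the left; origin at the middle, x along them.
- hammer: Bystander: mosaic hammer lying near the robot on the right; x along its handle towards the head.
Things that resemble listed ones, but are neither listed nor needed, are in the scene too. Of the things that look like the part that bears cup_center, take the one that is nearest to the robot's base at the start.

How it is judged:
On the way, in this order (a step that is already met when the one before it is completed fails the run):
1. all six tesserae lie in the hopper (x of tess0_c in the frame of hopper between -0.062 and 0.062 m and y of tess0_c in the frame of hopper between -0.062 and 0.062 m and z of tess0_c in the frame of hopper between 0 and 0.066 m and x of tess1_c in the frame of hopper between -0.062 and 0.062 m and y of tess1_c in the frame of hopper between -0.062 and 0.062 m and z of tess1_c in the frame of hopper between 0 and 0.066 m and x of tess2_c in the frame of hopper between -0.062 and 0.062 m and y of tess2_c in the frame of hopper between -0.062 and 0.062 m and z of tess2_c in the frame of hopper between 0 and 0.066 m and x of tess3_c in the frame of hopper between -0.062 and 0.062 m and y of tess3_c in the frame of hopper between -0.062 and 0.062 m and z of tess3_c in the frame of hopper between 0 and 0.066 m and x of tess4_c in the frame of hopper between -0.062 and 0.062 m and y of tess4_c in the frame of hopper between -0.062 and 0.062 m and z of tess4_c in the frame of hopper between 0 and 0.066 m and x of tess5_c in the frame of hopper between -0.062 and 0.062 m and y of tess5_c in the frame of hopper between -0.062 and 0.062 m and z of tess5_c in the frame of hopper between 0 and 0.066 m), for 0.2 s.
2. the cup stands upright on the table, let go (angle between cup_center's own z axis and vertical below 0.12 rad and height (world z) of cup_center between 0.033 and 0.043 m and contact force between the fingers and cup below 0.1 N and linear speed of cup below 0.03 m/s), for 0.2 s.
3. the thumbscrew is turned clockwise until it seats (value of joint thumbscrew below 0.07 rad), for 0.1 s.
At the end, for the whole second after the job is handed in: All six tesserae are in the hopper below its rim; the cup stands upright on the table (within 0.12 rad), let go; the thumbscrew, having been seated (within 0.07 rad), is 1.57 rad back from its seat (within 0.2), at rest, and the fingers grip it with over 2 N (all of step 1 and angle between cup_center's own z axis and vertical below 0.12 rad and height (world z) of cup_center between 0.033 and 0.043 m and contact force between the fingers and cup below 0.1 N and value of joint thumbscrew between 1.3708 and 1.7708 rad and velocity of joint thumbscrew between -0.1 and 0.1 rad/s and contact force between the fingers and thumbscrew above 2 N); the arm keeps its last pose, push and grip.
It fails at once if the glue jar is moved by more than 30 mm (distance of glue_jar from where it was at the start of the episode above 0.03 m).
It fails at once if the blue lid is moved by more than 30 mm (distance of blue_lid from where it was at the start of the episode above 0.03 m).
It fails at once if the brush is moved by more than 30 mm (distance of brush from where it was at the start of the episode above 0.03 m).
It fails at once if the tweezers is moved by more than 30 mm (distance of tweezers from where it was at the start of the episode above 0.03 m).
It fails at once if the hammer is moved by more than 30 mm (distance of hammer from where it was at the start of the episode above 0.03 m).
It also fails if it takes over 72 s, if anything falls off the work surface, if the arm or the gripper's body presses on something with over 40 N, if the wrist force passes 120 N, or if a joint passes its speed limit or range.

## Working session

There is one attempt and no reset: what is moved stays moved. The work goes in short steps, Python scripts to look and compute and a shell command to move; the robot and the scene stay as the last step left them, time stands still between calls to the robot, and variables do not carry over. Pictures are saved under pics/ and viewed, and the job is handed in when it is done.

```bash
ls; mkdir -p pics; python3 - <<'E'
from plant import robot, imaging
import cv2,numpy as np
s=robot.read_state(); print({k:np.round(v,4) for k,v in s.items()})
for n in ["scene","side"]:
    d=imaging.read_camera(n); cv2.imwrite(f"pics/{n}0.png",d["color"][:,:,::-1])
    R=cv2.Rodrigues(np.array(d["rvec"]))[0]; print(n,d["fx"],-R.T@np.array(d["tvec"]).ravel())
E
```

```text
pics
{'t': np.float64(0.0), 'q': array([-1.3464,  0.1311,  1.4893,  0.    ,  1.523 , -0.0854]), 'dq': array([-0.002 ,  0.0001,  0.0001,  0.002 ,  0.0021, -0.0007]), 'joint_torque': array([ 8.00000e-04, -5.59852e+01, -4.91749e+01,  7.66000e-02,
        3.52000e-02, -1.00000e-04]), 'tool_pos': array([ 0.1829, -0.5712,  0.4037]), 'orientation': array([-1.3387,  0.979 , -0.9766]), 'force': array([-0.2505, -0.4269,  0.1864]), 'wrist_torque': array([0.0056, 0.0074, 0.0228]), 'opening': np.float64(0.0929)}
scene 482.7402143566805 [ 1.26980385 -1.00636544  1.01531294]
side 452.0675043023114 [0.05784007 0.58693209 1.05266294]
```

View pics/scene0.png

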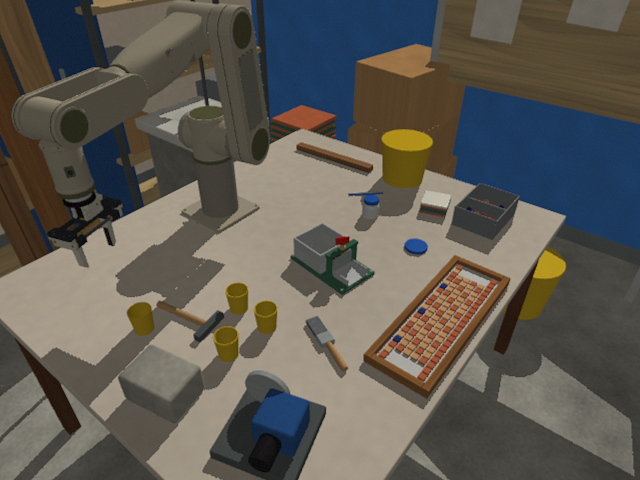

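View pics/side0.png

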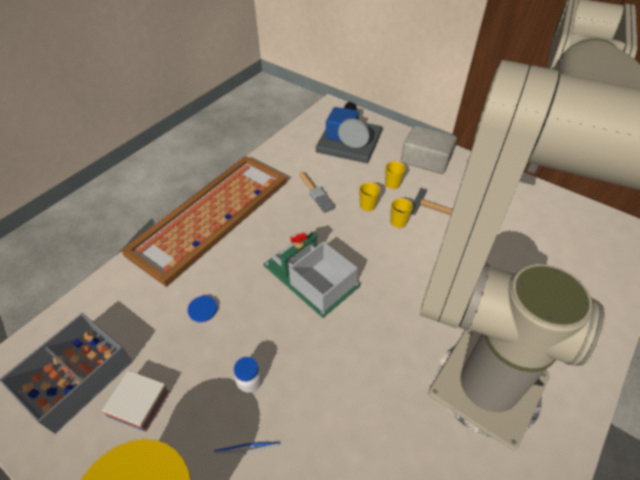

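```bash
python3 - <<'E'
from plant import robot
from scipy.spatial.transform import Rotation as R
import numpy as np
print(R.from_rotvec(robot.read_state()['orientation']).as_matrix().round(3))
E
```

```text
[[ 0.305 -0.     0.952]
 [-0.952  0.002  0.305]
 [-0.002 -1.     0.   ]]
```

Scene view: four yellow cups at pixels (141,319), (237,297), (265,317) and (227,344). The large yellow buckets are not candidates. The green feeder is at (330,258), its red wing at (343,240), the glue jar at (370,207). Next I'll locate them all metrically.

```bash
cat > h.py <<'E'
from plant import robot, imaging
import cv2,numpy as np
from scipy.spatial.transform import Rotation as Ro
def T_tool(s=None):
    s=s or robot.read_state(); T=np.eye(4); T[:3,:3]=Ro.from_rotvec(s['orientation']).as_matrix(); T[:3,3]=s['tool_pos']; return T
def cloud(n):
    T=T_tool() if n=="wrist" else None
    d=imaging.read_camera(n); Z=d['depth'].astype(float); v,u=np.mgrid[:480,:640]
    P=np.stack([(u-d['cx'])/d['fx']*Z,(v-d['cy'])/d['fy']*Z,Z],-1)
    if n=="wrist":
        M=T@np.array(d['tool_from_camera']); W=P@M[:3,:3].T+M[:3,3]
    else:
        R=cv2.Rodrigues(np.array(d['rvec']))[0]; W=(P-np.array(d['tvec']).ravel())@R
    W[Z==0]=np.nan
    return d,W
def save(d,name,box=None,k=1):
    c=d['color'][:,:,::-1]
    if box: x0,y0,x1,y1=box; c=c[y0:y1,x0:x1]
    cv2.imwrite(name,cv2.resize(c,None,fx=k,fy=k,interpolation=cv2.INTER_CUBIC))
E
python3 - <<'E'
from h import *
for n in ["scene","side"]:
    d,W=cloud(n); h=cv2.cvtColor(d['color'],cv2.COLOR_RGB2HSV); 
    def comps(m,lab,mn=25):
        k,L,st,c=cv2.connectedComponentsWithStats(m.astype(np.uint8))
        for i in range(1,k):
            if st[i,4]>mn:
                p=W[L==i]; p=p[~np.isnan(p[:,0])]
                if len(p) and p[:,0].max()<1.3: print(n,lab,c[i].round(),st[i,4],'min',np.percentile(p,2,axis=0).round(3),'max',np.percentile(p,98,axis=0).round(3))
    comps((abs(h[...,0].astype(int)-25)<6)&(h[...,1]>180)&(h[...,2]>60),'yellow',60)
    comps(((h[...,0]<6)|(h[...,0]>174))&(h[...,1]>180)&(h[...,2]>80)&(abs(W[...,2]-.13)<.03),'red',10)
    comps((abs(h[...,0]-70.)<25)&(h[...,1]>90),'green',30)
    comps((abs(h[...,0]-112.)<12)&(h[...,1]>150)&(W[...,2]>-.01)&(W[...,2]<.12),'blue',30)
d,W=cloud("scene"); save(d,'pics/c1.png',(110,190,400,380),2.7)
d,W=cloud("side"); save(d,'pics/c2.png',(230,150,470,330),3.2)
E
```

```text
scene yellow [405. 157.] 2451 min [0.337 0.56  0.009] max [0.515 0.745 0.185]
scene yellow [542. 283.] 1651 min [ 0.987  0.965 -0.737] max [ 1.09   1.212 -0.441]
scene yellow [237. 297.] 538 min [ 0.414 -0.366  0.005] max [ 0.476 -0.305  0.076]
scene yellow [266. 316.] 592 min [ 0.532 -0.37   0.006] max [ 0.593 -0.309  0.075]
scene yellow [141. 318.] 635 min [ 0.263 -0.589  0.005] max [ 0.326 -0.531  0.075]
scene yellow [227. 343.] 682 min [ 0.52  -0.506  0.006] max [ 0.581 -0.446  0.076]
scene red [342. 240.] 90 min [ 0.576 -0.031  0.12 ] max [0.599 0.003 0.147]
scene green [282. 126.] 57 min [-0.69   0.994 -0.159] max [-0.489  1.027 -0.141]
scene green [328. 130.] 41 min [-0.408  1.152 -0.202] max [-0.386  1.292 -0.175]
scene green [279. 132.] 33 min [-0.669  0.997 -0.203] max [-0.556  1.025 -0.182]
scene green [433. 210.] 45 min [0.614 0.47  0.015] max [0.698 0.503 0.029]
scene green [335. 269.] 714 min [ 0.442 -0.092  0.005] max [0.669 0.044 0.104]
scene blue [256.  34.] 37 min [-1.63   1.845 -0.005] max [-1.583  1.881  0.115]
scene blue [316.  48.] 1848 min [-1.487  1.835 -0.007
[... 881 characters left out ...]
] max [ 0.581 -0.028  0.104]
side green [286. 271.] 446 min [0.457 0.011 0.007] max [0.657 0.082 0.103]
side green [340. 300.] 72 min [ 0.412 -0.04   0.007] max [0.432 0.07  0.015]
side blue [338. 121.] 484 min [ 0.792 -0.617  0.038] max [ 0.864 -0.512  0.113]
side blue [202. 308.] 536 min [0.672 0.227 0.006] max [0.74  0.295 0.015]
side blue [ 77. 342.] 36 min [0.869 0.519 0.021] max [0.884 0.53  0.031]
side blue [ 94. 342.] 32 min [0.839 0.489 0.016] max [0.852 0.505 0.031]
side blue [246. 368.] 406 min [0.443 0.31  0.069] max [0.491 0.358 0.078]
side blue [ 51. 392.] 44 min [0.809 0.628 0.017] max [0.821 0.644 0.032]
side blue [ 33. 393.] 45 min [0.839 0.656 0.019] max [0.85  0.67  0.033]
```

View pics/c1.png

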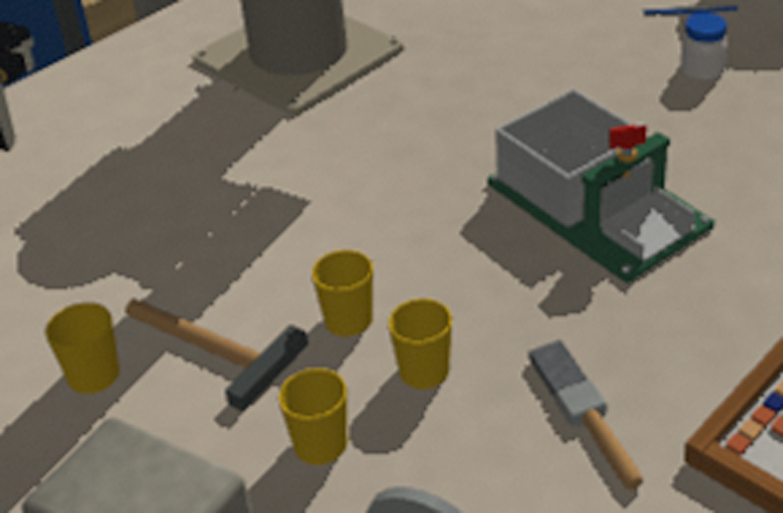

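View pics/c2.png

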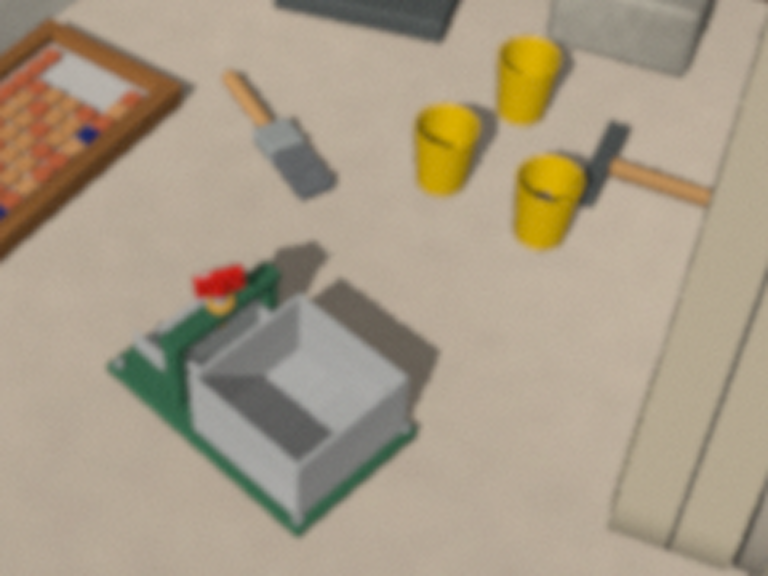

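```bash
python3 - <<'E'
from h import *
P=[]
for n in ["scene","side"]:
    d,W=cloud(n)
    m=(abs(W[...,2]-.087)<.004)&(W[...,0]>.38)&(W[...,0]<.62)&(abs(W[...,1])<.12)
    p=W[m][:,:2]; print(n,len(p)); 
    r=cv2.minAreaRect(p.astype(np.float32)*1000); print(r)
    g=(abs(W[...,2]-.102)<.003)&(W[...,0]>.48)&(W[...,0]<.68)&(abs(W[...,1])<.12); q=W[g][:,:2]
    print(' bridge',len(q),q.mean(0), cv2.minAreaRect(q.astype(np.float32)*1000))
    b=(abs(W[...,2]-.012)<.004)&(W[...,0]>.38)&(W[...,0]<.7)&(abs(W[...,1])<.14); q=W[b][:,:2]
    print(' base',len(q), cv2.minAreaRect(q.astype(np.float32)*1000))
    w=(W[...,2]>.125)&(W[...,2]<.15)&(W[...,0]>.48)&(W[...,0]<.68)&(abs(W[...,1])<.12); q=W[w]
    print(' wing',len(q),q.min(0),q.max(0), cv2.minAreaRect(q[:,:2].astype(np.float32)*1000))
    P.append(p)
    hm=(W[...,2]>.008)&(W[...,2]<.06)&(W[...,0]>.25)&(W[...,0]<.55)&(W[...,1]<-.36)&(W[...,1]>-.52)
    for z0 in (.008,.02): 
        q=W[hm&(W[...,2]>z0)&(W[...,0]<.5)]; print(' hammer',z0,q.min(0),q.max(0)) if len(q) else 0
np.save('rim.npy',np.vstack(P))
E
```

```text
scene 199
((509.58331298828125, 1.9409332275390625), (135.4423065185547, 171.52401733398438), 81.28531646728516)
 bridge 140 [ 0.58528171 -0.01642793] ((584.98974609375, -12.604454040527344), (129.00091552734375, 25.68111228942871), 80.02351379394531)
 base 559 ((546.2967529296875, -4.19183349609375), (294.6408386230469, 218.762451171875), 8.044788360595703)
 wing 95 [ 0.5687635  -0.03088334  0.12514498] [0.59965584 0.00891539 0.14678496] ((586.6190795898438, -13.555940628051758), (43.321510314941406, 19.296449661254883), 51.63999938964844)
 hammer 0.008 [ 0.25028665 -0.4998396   0.00801977] [ 0.46282243 -0.36055531  0.05897423]
 hammer 0.02 [ 0.25353292 -0.4998396   0.02000335] [ 0.46282243 -0.36055531  0.05897423]
side 315
((507.7162780761719, 0.6393966674804688), (132.92584228515625, 165.9005126953125), 80.88554382324219)
 bridge 185 [ 0.5837824  -0.00570315] ((584.0594482421875, -10.01202392578125), (123.35274505615234, 24.59025001525879), 79.90283203125)
 base 1205 ((538.9498291015625, -4.0466766357421875), (151.90428161621094, 250.27928161621094), 80.97277069091797)
 wing 112 [ 0.56878812 -0.03155953  0.12510497] [0.59698239 0.00750221 0.14674975] ((582.9334716796875, -11.485298156738281), (43.068851470947266, 16.06707000732422), 48.594600677490234)
 hammer 0.008 [ 0.32613628 -0.50088961  0.00802724] [ 0.46437401 -0.36009219  0.05992295]
 hammer 0.02 [ 0.33237487 -0.49542396  0.02001235] [ 0.46437401 -0.36009219  0.05992295]
```

```bash
python3 -m inch '[{"x":-18,"z":40},{"x":-18,"z":40},{"x":-18,"z":40},{"x":-18,"z":40},{"x":-18,"z":40},{"x":-18,"z":40},{"x":-18,"z":40},{"x":-19,"z":41},{"twist":0.12},{"twist":0.12},{"twist":0.12},{"twist":0.12}]' 1; python3 - <<'E'
from h import *
print(T_tool().round(3))
d,W=cloud("wrist"); save(d,'pics/w1.png'); print(np.array(d['tool_from_camera']).round(3),d['fx'])
E
```

```text
[[ 0.305 -0.     0.952  0.183]
 [-0.952  0.     0.305 -0.571]
 [-0.    -1.    -0.     0.405]
 [ 0.     0.     0.     1.   ]]
[[ 1.     0.001 -0.001 -0.   ]
 [ 0.002 -0.284  0.959  0.021]
 [ 0.001 -0.959 -0.284  0.079]
 [ 0.     0.     0.     1.   ]] 407.9012431087712$[0]: bad value
```

View pics/w1.png

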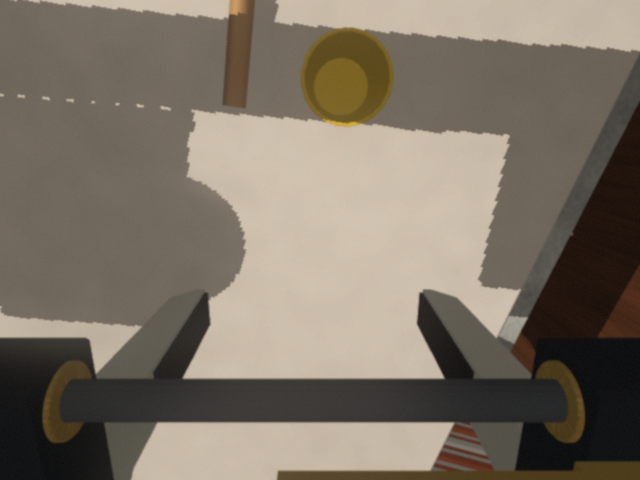

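The cup seen at (347,77) is empty, a decoy; the finger pads are the dark plates at (180,335) and (445,335). The row was refused, so each one probably needs all four keys.

```bash
python3 -m inch '[{"x":-18,"y":0,"z":40,"twist":0},{"x":-18,"y":0,"z":40,"twist":0},{"x":-18,"y":0,"z":40,"twist":0},{"x":-18,"y":0,"z":40,"twist":0},{"x":-18,"y":0,"z":40,"twist":0},{"x":-18,"y":0,"z":40,"twist":0},{"x":-18,"y":0,"z":40,"twist":0},{"x":-19,"y":0,"z":41,"twist":0},{"x":0,"y":0,"z":0,"twist":0.12},{"x":0,"y":0,"z":0,"twist":0.12},{"x":0,"y":0,"z":0,"twist":0.12},{"x":0,"y":0,"z":0,"twist":0.12}]' 1; python3 - <<'E'
from h import *
print(T_tool().round(3))
d,W=cloud("wrist"); save(d,'pics/w2.png')
E
```

```text
t: 1.65
tool_pos: [0.4446, -0.3352, 0.4048]
orientation: [-1.122, 1.336, -1.337]
force: [-0.2, 0.4, -0.1]
opening: 0.093
[[-0.174  0.     0.985  0.445]
 [-0.985 -0.    -0.174 -0.335]
 [ 0.    -1.     0.     0.405]
 [ 0.     0.     0.     1.   ]]
```

View pics/w2.png

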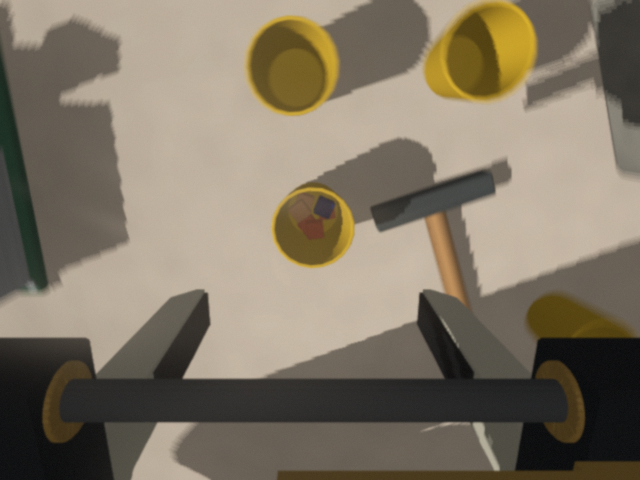

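Cup with tesserae (blue/brown) at (313,227): the nearest one. The decoys at (293,65), (480,50) and (590,320) look empty. The end of the hammer head at (375,218) is close by on the jaw side.

```bash
python3 - <<'E'
from h import *
d,W=cloud("wrist"); T=T_tool()
h=cv2.cvtColor(d['color'],cv2.COLOR_RGB2HSV)
m=np.zeros((480,640),bool); m[175:285,260:360]=1
y=m&(abs(W[...,2]-.0745)<.004)
p=W[y][:,:2].astype(np.float32)*1000; print(len(p),cv2.minEnclosingCircle(p))
A=np.c_[2*p,np.ones(len(p))]; s=np.linalg.lstsq(A,(p**2).sum(1),rcond=None)[0]; print(s[:2],np.sqrt(s[2]+s[0]**2+s[1]**2))
for u,v in [(375,218),(380,210),(400,208),(490,182),(435,225),(303,208),(325,207),(311,227)]: print((u,v),W[v,u].round(4), ((W[v,u]-T[:3,3])@T[:3,:3]).round(4))
# finger pads
for u,v in [(205,300),(190,330),(170,370),(425,300),(440,330),(460,370),(150,330),(480,330)]:
    print('f',(u,v),((W[v,u]-T[:3,3])@T[:3,:3]).round(4))
E
```

```text
1078 ((443.7870788574219, -334.7557373046875), 32.919097900390625)
[ 444.24288356 -334.71232574] 30.97404003888651
(375, 218) [ 0.429  -0.3899  0.0183] [ 0.0564  0.3865 -0.006 ]
(380, 210) [ 0.4364 -0.395   0.0218] [0.0601 0.383  0.0022]
(400, 208) [ 0.4347 -0.4132  0.0207] [0.0783 0.3841 0.0036]
(490, 182) [ 0.4439 -0.4944  0.0216] [0.1567 0.3833 0.0265]
(435, 225) [ 0.4124 -0.4436  0.0179] [ 0.1121  0.387  -0.0132]
(303, 208) [ 0.4529 -0.3276  0.0328] [-0.0092  0.372   0.0069]
(325, 207) [ 0.4506 -0.3467  0.0341] [0.0101 0.3707 0.0079]
(311, 227) [ 0.4346 -0.3313  0.0321] [-0.0023  0.3727 -0.0105]
f (205, 300) [-0.0463  0.1811  0.0062]
f (190, 330) [-0.0467  0.1595  0.0036]
f (170, 370) [-0.0463  0.1354  0.0024]
f (425, 300) [0.0469 0.1782 0.0067]
f (440, 330) [0.0466 0.1555 0.005 ]
f (460, 370) [0.0464 0.133  0.0031]
f (150, 330) [-0.0576  0.1501  0.0089]
f (480, 330) [0.0586 0.1494 0.0082]
```

```bash
python3 -m inch '[{"x":0,"y":26,"z":0,"twist":0},{"x":0,"y":26,"z":0,"twist":0},{"x":0,"y":26,"z":0,"twist":0},{"x":0,"y":26,"z":0,"twist":0},{"x":0,"y":26,"z":0,"twist":0},{"x":0,"y":26,"z":0,"twist":0}]' 1
python3 -m inch '[{"x":0,"y":0,"z":0,"twist":0},{"x":0,"y":0,"z":0,"twist":0},{"x":0,"y":0,"z":0,"twist":0},{"x":0,"y":0,"z":0,"twist":0},{"x":0,"y":0,"z":0,"twist":0},{"x":0,"y":0,"z":0,"twist":0},{"x":0,"y":0,"z":0,"twist":0},{"x":0,"y":0,"z":0,"twist":0}]' -1 15
python3 - <<'E'
from h import *
d,W=cloud("wrist"); save(d,'pics/w3.png')
E
```

```text
t: 2.35
tool_pos: [0.4444, -0.3355, 0.2478]
orientation: [-1.126, 1.33, -1.331]
force: [0.8, -0.9, -1.1]
opening: 0.0928
t: 3.15
tool_pos: [0.4452, -0.3359, 0.2506]
orientation: [-1.123, 1.33, -1.336]
force: [0.6, 1.1, 7.1]
opening: 0.0646
```

View pics/w3.png

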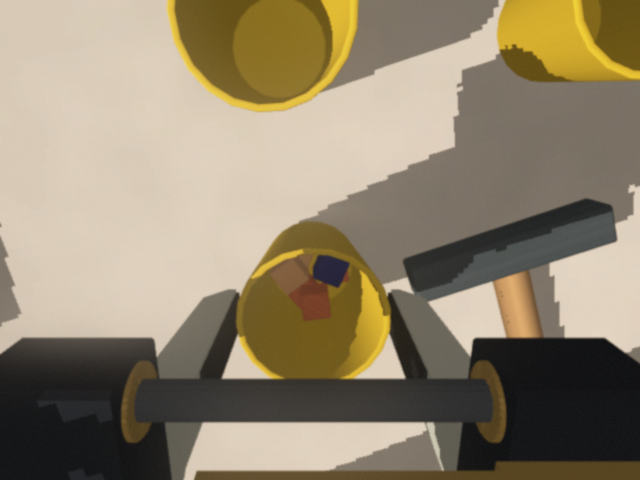

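Pads hold the cup just under the rim (opening 64.6 mm), with brown, sand and blue stones inside at (310,285). Lifting a little to check.

```bash
python3 -m inch '[{"x":0,"y":-5,"z":0,"twist":0},{"x":0,"y":-10,"z":0,"twist":0},{"x":0,"y":-15,"z":0,"twist":0},{"x":0,"y":-20,"z":0,"twist":0},{"x":0,"y":-20,"z":0,"twist":0},{"x":0,"y":-20,"z":0,"twist":0},{"x":0,"y":0,"z":0,"twist":0}]'
python3 - <<'E'
from h import *
d,W=cloud("scene"); save(d,'pics/s4.png',(120,160,400,370),2.8)
d,W=cloud("wrist"); save(d,'pics/w4.png')
E
```

```text
t: 3.9
tool_pos: [0.4453, -0.3363, 0.3434]
orientation: [-1.123, 1.327, -1.339]
force: [0.0, -1.2, -0.6]
opening: 0.065
```

View pics/s4.png

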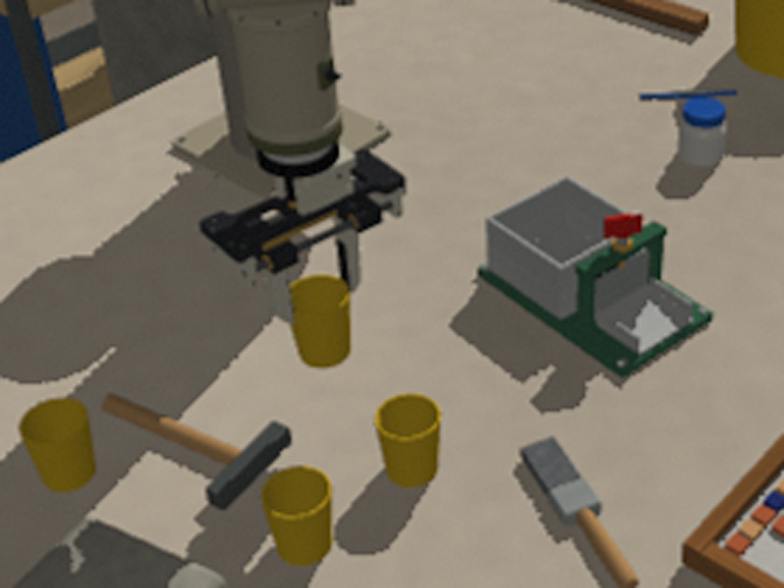

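View pics/w4.png

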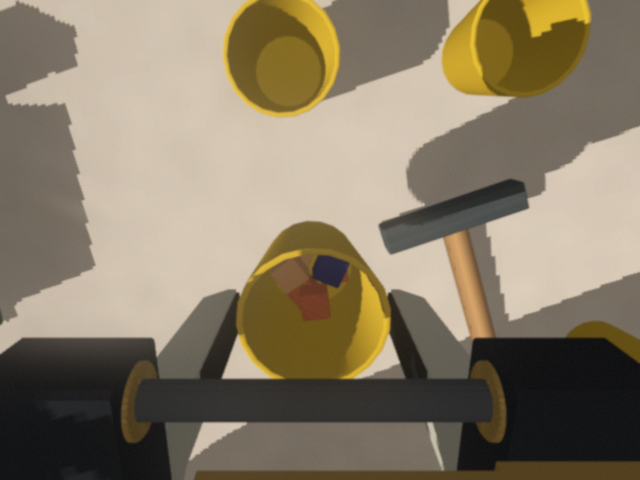

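```bash
python3 -m inch '[{"x":0,"y":0,"z":-6,"twist":0},{"x":0,"y":0,"z":-10,"twist":0},{"x":0,"y":0,"z":-15,"twist":0},{"x":-5,"y":0,"z":-20,"twist":0},{"x":-10,"y":0,"z":-20,"twist":0},{"x":-15,"y":0,"z":-20,"twist":0},{"x":-20,"y":0,"z":-15,"twist":0},{"x":-25,"y":0,"z":-10,"twist":0},{"x":-30,"y":0,"z":-6,"twist":0},{"x":-30,"y":0,"z":-2,"twist":0},{"x":-30,"y":0,"z":0,"twist":0},{"x":-30,"y":0,"z":0,"twist":0}]'
python3 -m inch '[{"x":-30,"y":0,"z":0,"twist":0},{"x":-30,"y":0,"z":0,"twist":0},{"x":-30,"y":0,"z":0,"twist":0},{"x":-25,"y":0,"z":0,"twist":0},{"x":-20,"y":0,"z":0,"twist":0},{"x":-10,"y":0,"z":0,"twist":0},{"x":-3,"y":0,"z":0,"twist":0},{"x":0,"y":0,"z":0,"twist":0}]'
python3 - <<'E'
from h import *
d,W=cloud("scene"); save(d,'pics/s5.png',(190,120,400,310),3)
T=T_tool();print(T.round(3))
d,W=cloud("wrist"); save(d,'pics/w5.png')
m=(abs(W[...,2]-.087)<.003)&(W[...,0]>.40)&(W[...,0]<.62)&(abs(W[...,1])<.14)
p=W[m][:,:2]; np.save('rimw.npy',p); print(len(p),cv2.minAreaRect(p.astype(np.float32)*1000))
E
```

```text
t: 5.2
tool_pos: [0.3543, -0.1211, 0.3377]
orientation: [-1.124, 1.335, -1.333]
force: [-0.3, 0.2, -1.0]
opening: 0.0651
t: 6.0
tool_pos: [0.3801, 0.0233, 0.3383]
orientation: [-1.125, 1.334, -1.333]
force: [-0.2, 0.5, -0.5]
opening: 0.0649
[[-0.17  -0.001  0.986  0.38 ]
 [-0.986 -0.    -0.17   0.023]
 [ 0.    -1.    -0.001  0.338]
 [ 0.     0.     0.     1.   ]]
4753 ((457.4947204589844, 9.202964782714844), (130.59124755859375, 120.24153137207031), 80.94790649414062)
```

View pics/s5.png

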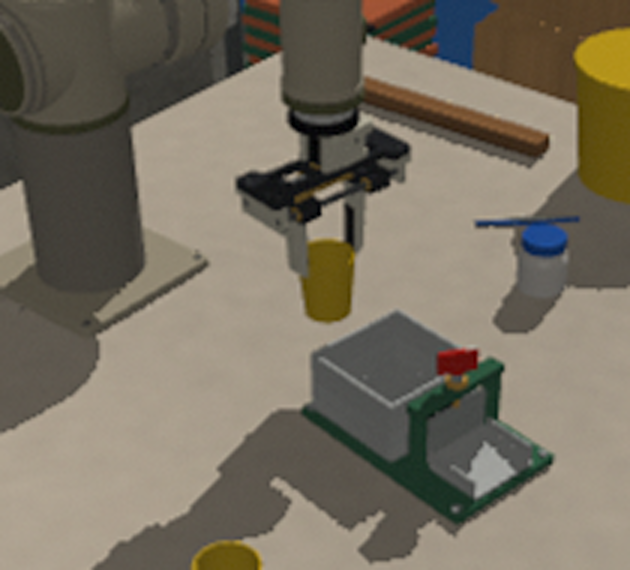

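View pics/w5.png

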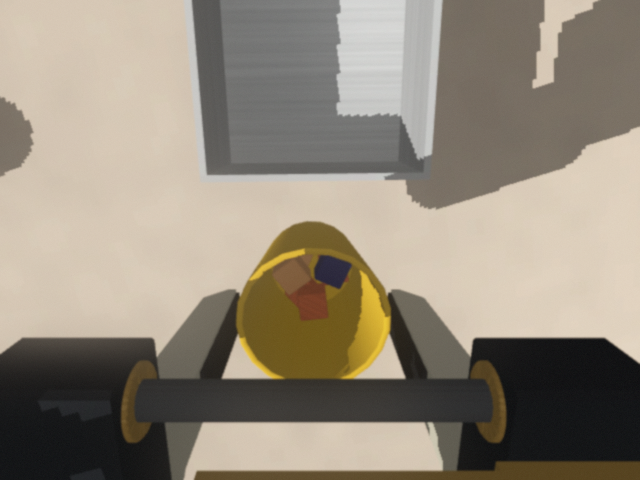

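```bash
python3 - <<'E'
from h import *
T=T_tool(); p=np.load('rimw.npy'); q=(np.c_[p,np.full(len(p),.087)]-T[:3,3])@T[:3,:3]
q=q[:,[0,2]]*1000
near=q[abs(q[:,0]-10)<40]; print(np.percentile(near[:,1],[0,1,2,5,50]))
h,e=np.histogram(near[:,1],bins=np.arange(15,60,2)); print(h,e[0])
L=q[q[:,0]<-30]; Rr=q[q[:,0]>40]; print(np.percentile(L[:,0],[1,50,99]),np.percentile(Rr[:,0],[1,50,99]))
# slope
print(np.polyfit(L[:,1],L[:,0],1),np.polyfit(Rr[:,1],Rr[:,0],1))
E
```

```text
[18.21979854 23.47600972 39.82044909 47.2000488  49.33748885]
[  0   2   2   5  13   0   0   0   0   0   0   0   0   0   0   7 476 469
 112   0   0   0] 15
[-65.2494138  -62.12816004 -31.46929488] [41.37844664 62.31045695 65.3309294 ]
[ -0.16051492 -45.31442812] [ 0.07855729 53.89087601]
```

```bash
python3 -m inch '[{"x":0,"y":10,"z":0,"twist":0},{"x":0,"y":11,"z":0,"twist":0},{"x":0,"y":0,"z":6,"twist":0},{"x":0,"y":0,"z":7,"twist":0},{"x":0,"y":0,"z":7,"twist":0},{"x":0,"y":1,"z":7,"twist":0},{"x":0,"y":1,"z":7,"twist":0},{"x":0,"y":1,"z":7,"twist":0},{"x":0,"y":1,"z":7,"twist":0},{"x":0,"y":1,"z":4,"twist":0},{"x":0,"y":0,"z":0,"twist":0}]'
python3 - <<'E'
from h import *
d,W=cloud("scene"); save(d,'pics/s6.png',(190,120,400,310),3)
d,W=cloud("wrist"); save(d,'pics/w6.png')
E
```

```text
t: 7.2
tool_pos: [0.4321, 0.0147, 0.3128]
orientation: [-1.123, 1.333, -1.334]
force: [-1.1, 0.7, 2.3]
opening: 0.0646
```

View pics/s6.png

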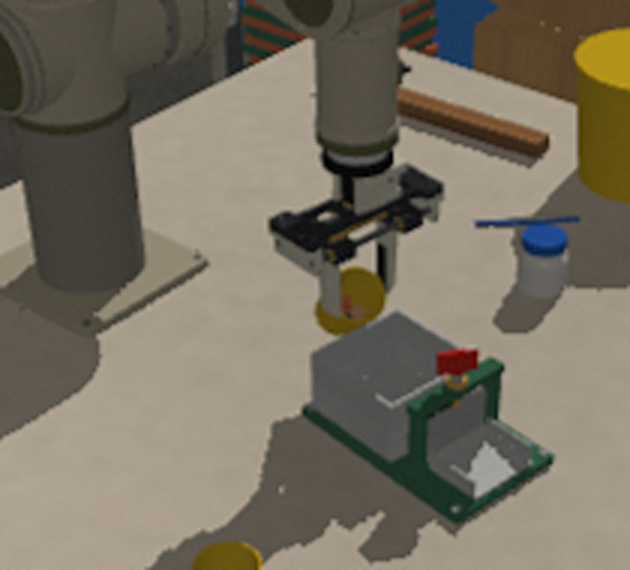

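View pics/w6.png

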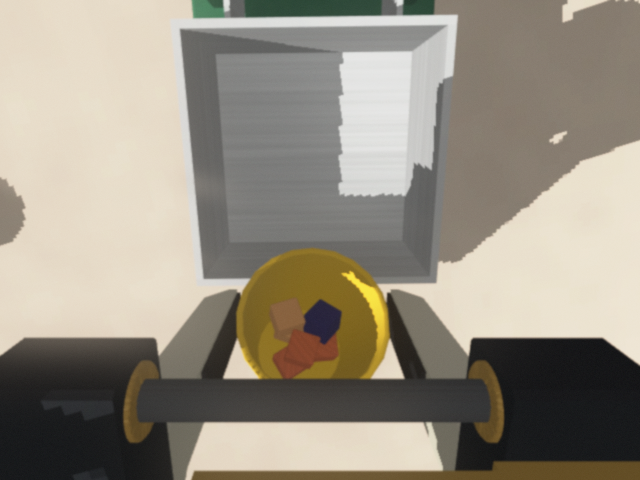

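The cup tips about the pads as planned: the mouth faces the hopper at (313,320) in the wrist view and the stones are still inside. I'll continue.

```bash
python3 -m inch '[{"x":0,"y":2,"z":7,"twist":0},{"x":0,"y":2,"z":7,"twist":0},{"x":0,"y":3,"z":8,"twist":0},{"x":0,"y":3,"z":8,"twist":0},{"x":0,"y":5,"z":4,"twist":0},{"x":0,"y":5,"z":4,"twist":0},{"x":0,"y":5,"z":4,"twist":0},{"x":0,"y":5,"z":3,"twist":0},{"x":0,"y":0,"z":0,"twist":0}]'
python3 - <<'E'
from h import *
d,W=cloud("scene"); save(d,'pics/s7.png',(190,120,400,310),3)
d,W=cloud("wrist"); save(d,'pics/w7.png')
E
```

```text
t: 8.2
tool_pos: [0.4767, 0.0069, 0.2825]
orientation: [-1.123, 1.332, -1.335]
force: [3.9, -1.4, 4.8]
opening: 0.0635
```

View pics/s7.png

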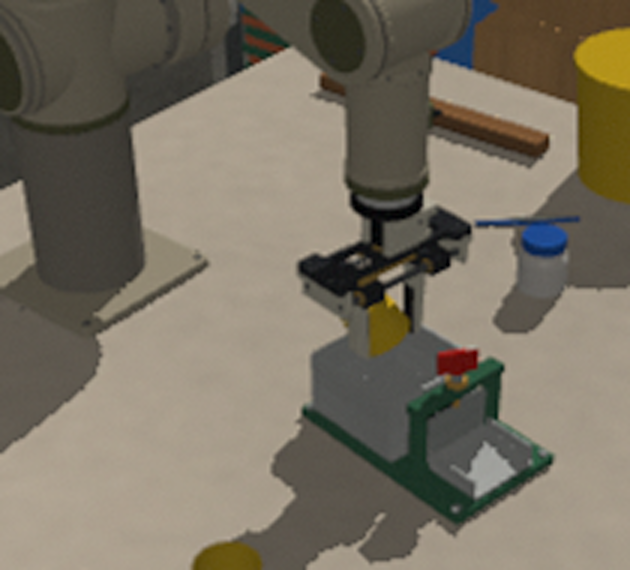

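View pics/w7.png

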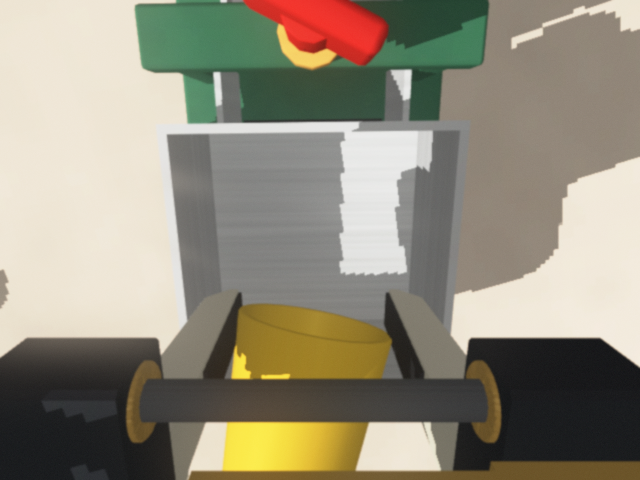

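The cup is about horizontal over the hopper, mouth edge at (313,325), slightly skewed between the pads. I'll keep going gently.

```bash
python3 -m inch '[{"x":0,"y":3,"z":4,"twist":0},{"x":0,"y":4,"z":4,"twist":0},{"x":0,"y":4,"z":3,"twist":0},{"x":0,"y":4,"z":3,"twist":0},{"x":0,"y":4,"z":2,"twist":0},{"x":0,"y":0,"z":0,"twist":0}]'
python3 - <<'E'
from h import *
d,W=cloud("scene"); save(d,'pics/s8.png',(190,120,400,310),3)
d,W=cloud("wrist"); save(d,'pics/w8.png')
E
```

```text
t: 8.9
tool_pos: [0.4917, 0.0044, 0.2628]
orientation: [-1.124, 1.334, -1.333]
force: [1.5, 0.2, 0.5]
opening: 0.0627
```

View pics/s8.png

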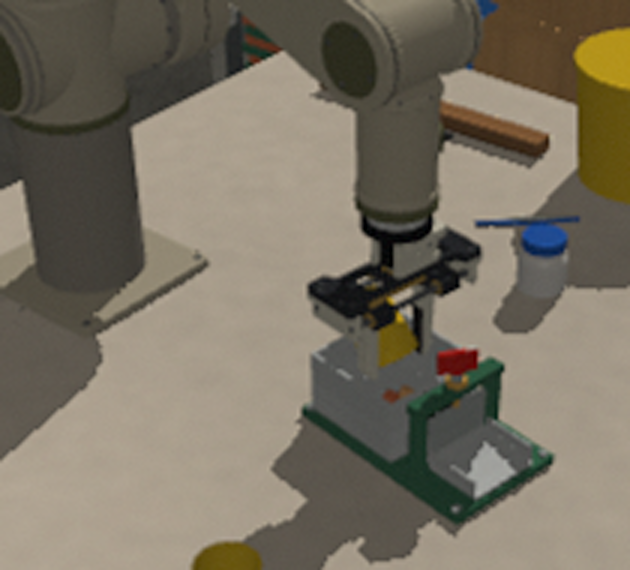

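View pics/w8.png

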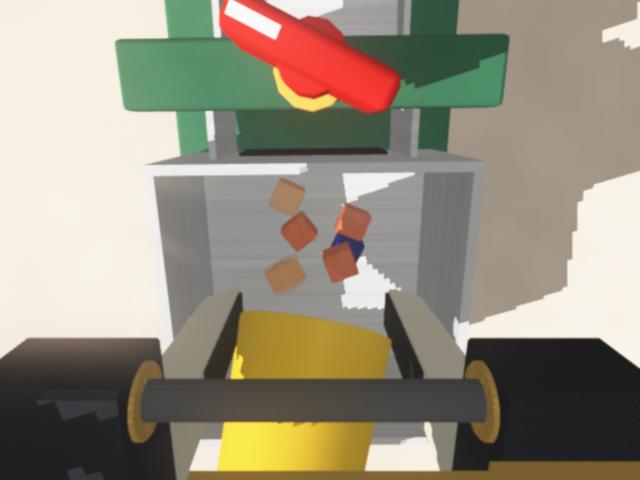

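All six tesserae are in the hopper, at pixels (287,196), (299,231), (353,222), (346,248), (340,262) and (285,274). The white mark on the wing is at (250,18). Now I'll raise the cup and see how it hangs.

```bash
python3 -m inch '[{"x":0,"y":-10,"z":0,"twist":0},{"x":0,"y":-15,"z":0,"twist":0},{"x":0,"y":-15,"z":0,"twist":0},{"x":0,"y":-15,"z":0,"twist":0},{"x":0,"y":-15,"z":0,"twist":0},{"x":0,"y":-15,"z":0,"twist":0},{"x":0,"y":-15,"z":0,"twist":0},{"x":0,"y":-15,"z":0,"twist":0},{"x":0,"y":-10,"z":0,"twist":0},{"x":0,"y":-5,"z":0,"twist":0}]'
python3 - <<'E'
from h import *
d,W=cloud("scene"); save(d,'pics/s9.png',(190,120,400,310),3)
d,W=cloud("wrist"); save(d,'pics/w9.png')
E
```

```text
t: 10.0
tool_pos: [0.492, 0.0044, 0.3952]
orientation: [-1.123, 1.332, -1.334]
force: [-0.3, -0.5, -1.3]
opening: 0.0627
```

View pics/s9.png

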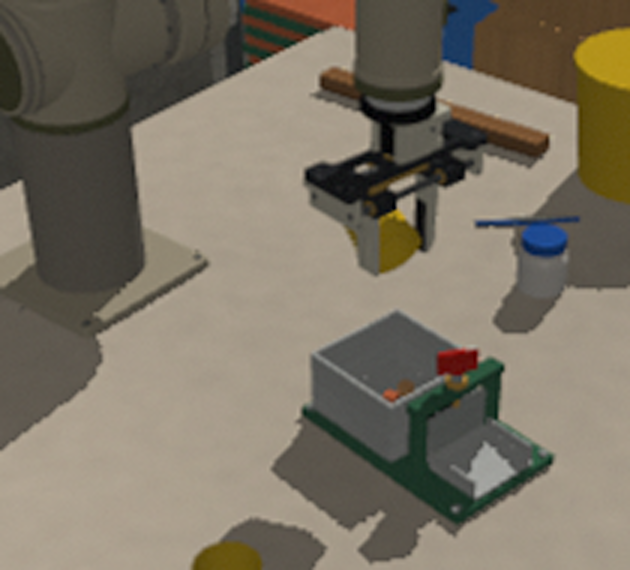

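View pics/w9.png

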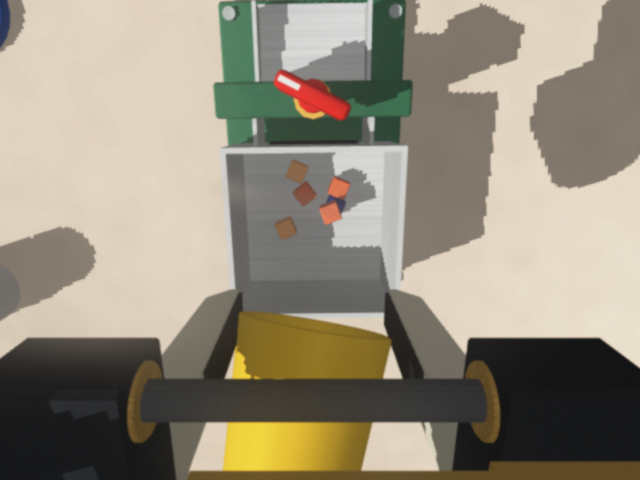

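The cup stays stiffly tilted at 15 N. I'll carry it over free table to the right of the feeder and loosen the grip stepwise so the foot swings down.

```bash
python3 -m inch '[{"x":10,"y":0,"z":0,"twist":0},{"x":25,"y":0,"z":-2,"twist":0},{"x":30,"y":0,"z":-3,"twist":0},{"x":35,"y":0,"z":-3,"twist":0},{"x":35,"y":0,"z":-2,"twist":0},{"x":35,"y":5,"z":-2,"twist":0},{"x":30,"y":10,"z":0,"twist":0},{"x":20,"y":20,"z":0,"twist":0},{"x":10,"y":24,"z":0,"twist":0},{"x":0,"y":25,"z":0,"twist":0},{"x":0,"y":20,"z":0,"twist":0},{"x":0,"y":15,"z":0,"twist":0}]'
python3 -m inch '[{"x":0,"y":0,"z":0,"twist":0},{"x":0,"y":0,"z":0,"twist":0},{"x":0,"y":0,"z":0,"twist":0}]' -1 6
python3 - <<'E'
from h import *
d,W=cloud("scene"); save(d,'pics/s10.png',(150,150,360,340),3)
d,W=cloud("wrist"); save(d,'pics/w10.png')
E
```

```text
t: 11.3
tool_pos: [0.4397, -0.2204, 0.2722]
orientation: [-1.125, 1.337, -1.331]
force: [-0.1, -0.2, -0.6]
opening: 0.0628
t: 11.6
tool_pos: [0.4414, -0.2205, 0.276]
orientation: [-1.123, 1.332, -1.335]
force: [0.6, -1.0, -0.7]
opening: 0.0638
```

View pics/s10.png

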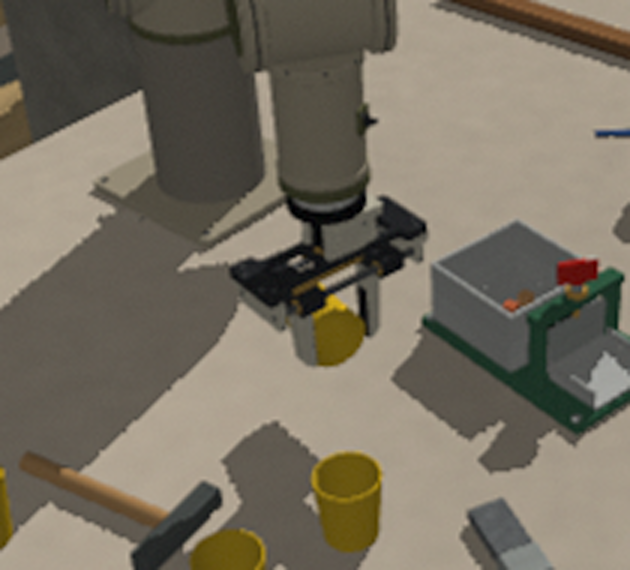

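View pics/w10.png

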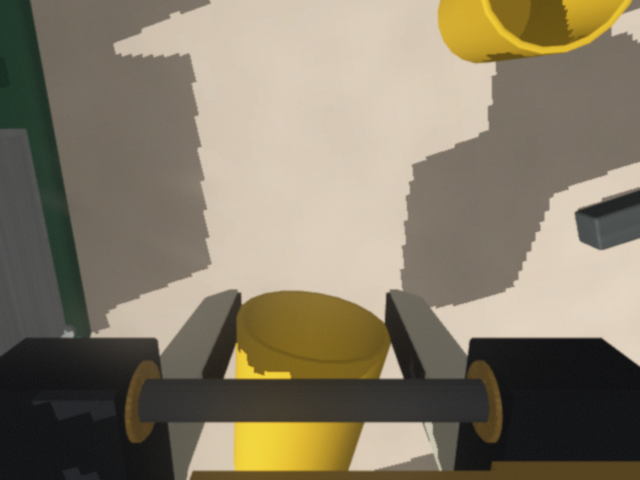

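It's beginning to swing down; the mouth is already opening upward at (313,325). Dropping to 3 N.

```bash

python3 -m inch '[{"x":0,"y":0,"z":0,"twist":0},{"x":0,"y":0,"z":0,"twist":0},{"x":0,"y":0,"z":0,"twist":0}]' -1 3
python3 - <<'E'
from h import *
d,W=cloud("scene"); save(d,'pics/s11.png',(150,150,360,340),3)
d,W=cloud("wrist"); save(d,'pics/w11.png')
E
```

```text
t: 12.0
tool_pos: [0.441, -0.2202, 0.2749]
orientation: [-1.124, 1.333, -1.334]
force: [0.5, -0.1, -1.5]
opening: 0.0636
```

View pics/s11.png

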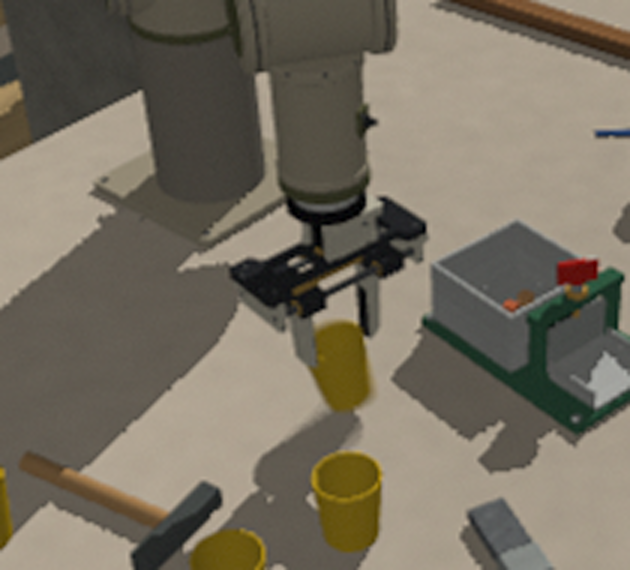

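View pics/w11.png

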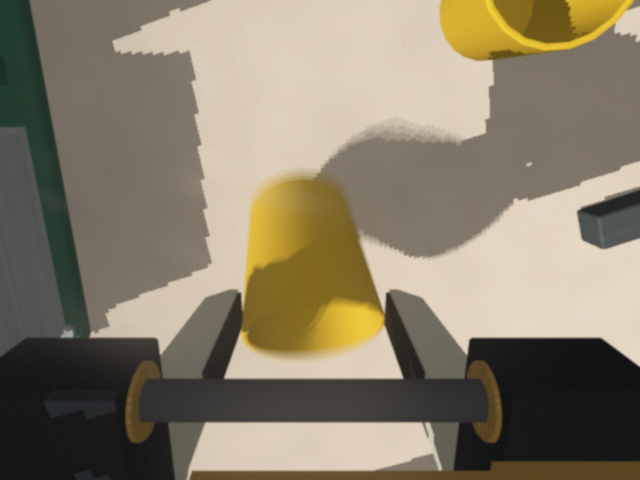

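It's swinging freely like a pendulum, caught past vertical with the foot forward at (300,190). I'll let it settle.

```bash

python3 -m inch '[{"x":0,"y":0,"z":0,"twist":0},{"x":0,"y":0,"z":0,"twist":0},{"x":0,"y":0,"z":0,"twist":0},{"x":0,"y":0,"z":0,"twist":0},{"x":0,"y":0,"z":0,"twist":0},{"x":0,"y":0,"z":0,"twist":0},{"x":0,"y":0,"z":0,"twist":0},{"x":0,"y":0,"z":0,"twist":0}]' -1 3
python3 - <<'E'
from h import *
d,W=cloud("scene"); save(d,'pics/s12.png',(150,150,360,340),3)
d,W=cloud("wrist"); save(d,'pics/w12.png')
E
```

```text
t: 12.9
tool_pos: [0.4409, -0.2202, 0.2747]
orientation: [-1.124, 1.333, -1.333]
force: [-0.6, 0.0, -0.5]
opening: 0.0635
```

View pics/s12.png

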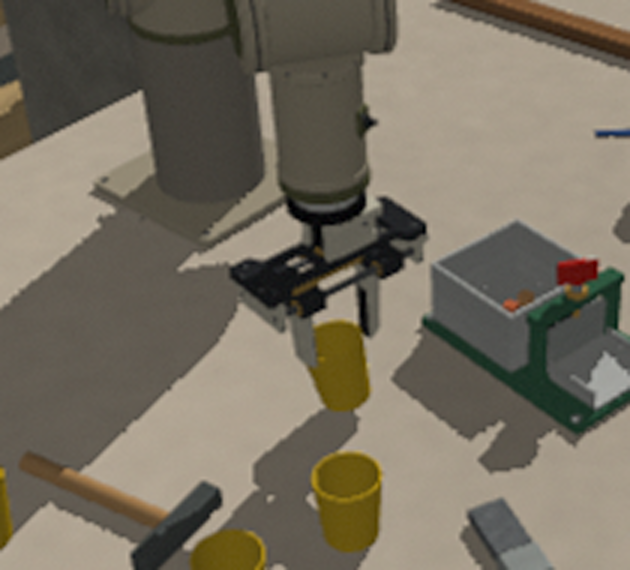

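View pics/w12.png

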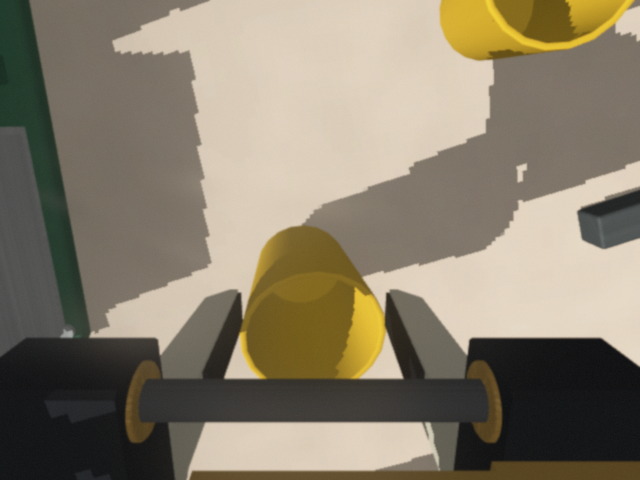

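Empty and nearly upright. I'll measure its rim and tilt before lowering.

```bash
python3 - <<'E'
from h import *
d,W=cloud("scene"); h=cv2.cvtColor(d['color'],cv2.COLOR_RGB2HSV)
y=(abs(h[...,0].astype(int)-25)<6)&(h[...,1]>150)&(abs(W[...,0]-.44)<.07)&(abs(W[...,1]+.22)<.07)
p=W[y]; print(len(p),np.percentile(p,[1,99],axis=0).round(4))
for z in np.arange(.02,.1,.01):
    q=p[abs(p[:,2]-z)<.005]; print(round(z,3),len(q),q.mean(0)[:2].round(4) if len(q) else '')
d,W=cloud("side"); h=cv2.cvtColor(d['color'],cv2.COLOR_RGB2HSV)
y=(abs(h[...,0].astype(int)-25)<6)&(h[...,1]>150)&(abs(W[...,0]-.44)<.07)&(abs(W[...,1]+.22)<.07)
p=W[y]; print('side',len(p),np.percentile(p,[1,99],axis=0).round(4)if len(p) else '')
E
```

```text
477 [[ 0.4005 -0.2702  0.0215]
 [ 0.4643 -0.1862  0.2052]]
0.02 13 [ 0.4501 -0.2305]
0.03 39 [ 0.4535 -0.2259]
0.04 41 [ 0.4535 -0.2254]
0.05 49 [ 0.4446 -0.2223]
0.06 68 [ 0.4331 -0.2151]
0.07 86 [ 0.4343 -0.2167]
0.08 73 [ 0.434  -0.2122]
0.09 66 [ 0.4397 -0.2155]
side 513 [[ 0.3984 -0.2497  0.0225]
 [ 0.477  -0.162   0.2154]]
```

```bash

python3 -m inch '[{"x":0,"y":5,"z":0,"twist":0},{"x":0,"y":6,"z":0,"twist":0},{"x":0,"y":6,"z":0,"twist":0},{"x":0,"y":3,"z":0,"twist":0},{"x":0,"y":2,"z":0,"twist":0},{"x":0,"y":2,"z":0,"twist":0},{"x":0,"y":1,"z":0,"twist":0},{"x":0,"y":0,"z":0,"twist":0}]' -1 3
python3 - <<'E'
from h import *
d,W=cloud("scene"); save(d,'pics/s13.png',(150,150,360,340),3)
d,W=cloud("wrist"); save(d,'pics/w13.png')
E
```

```text
t: 13.9
tool_pos: [0.441, -0.2202, 0.2498]
orientation: [-1.124, 1.333, -1.333]
force: [1.5, 2.0, 3.0]
opening: 0.0639
```

View pics/s13.png

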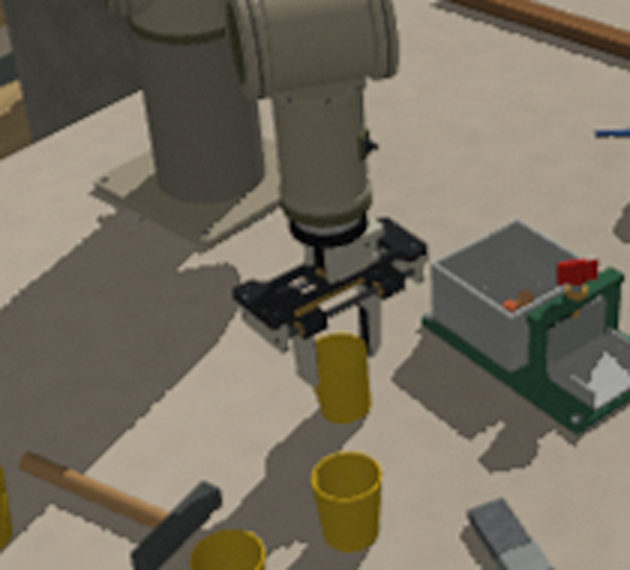

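View pics/w13.png

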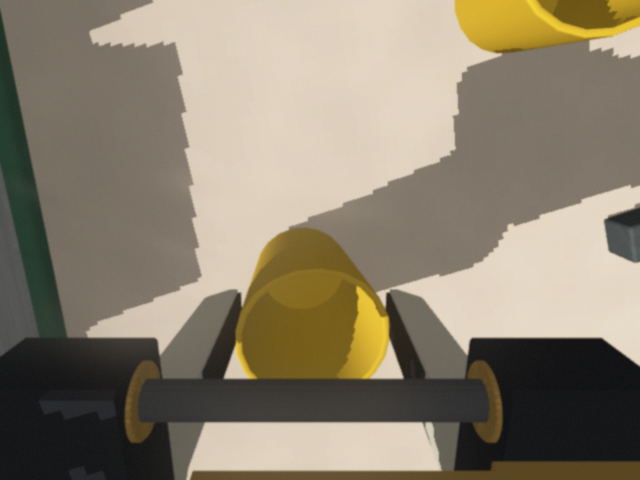

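```bash

python3 -m inch '[{"x":0,"y":1,"z":0,"twist":0},{"x":0,"y":1,"z":0,"twist":0},{"x":0,"y":0,"z":0,"twist":0}]' -1 3
python3 -m inch '[{"x":0,"y":0,"z":0,"twist":0},{"x":0,"y":0,"z":0,"twist":0},{"x":0,"y":0,"z":0,"twist":0},{"x":0,"y":0,"z":0,"twist":0},{"x":0,"y":0,"z":0,"twist":0},{"x":0,"y":0,"z":0,"twist":0}]' 0.75
python3 - <<'E'
from h import *
d,W=cloud("scene"); save(d,'pics/s14.png',(150,150,360,340),3)
d,W=cloud("wrist"); save(d,'pics/w14.png')
E
```

```text
t: 14.3
tool_pos: [0.4409, -0.2202, 0.2476]
orientation: [-1.124, 1.334, -1.333]
force: [2.2, 1.6, 3.2]
opening: 0.0639
t: 14.9
tool_pos: [0.4409, -0.2202, 0.2477]
orientation: [-1.124, 1.334, -1.333]
force: [-0.1, -0.5, 0.4]
opening: 0.081
```

View pics/s14.png

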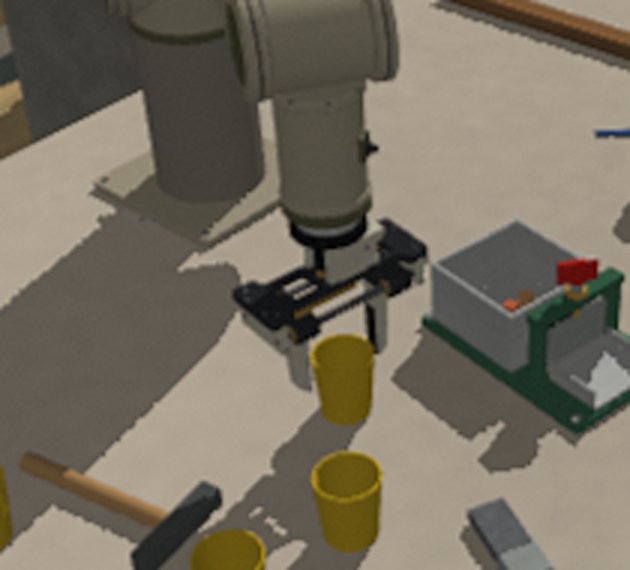

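View pics/w14.png

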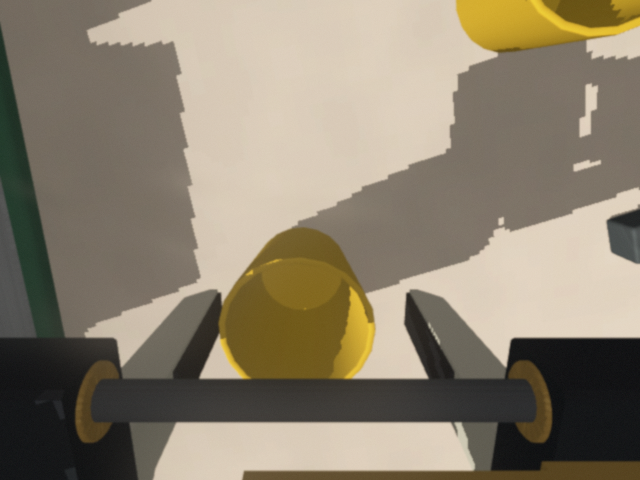

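Cup stands upright, released, with stones in the hopper at (515,300). Centring the open jaws on it, then rising.

```bash

python3 -m inch '[{"x":-5,"y":0,"z":0,"twist":0},{"x":0,"y":0,"z":0,"twist":0},{"x":0,"y":0,"z":0,"twist":0},{"x":0,"y":-10,"z":0,"twist":0},{"x":0,"y":-20,"z":0,"twist":0},{"x":0,"y":-30,"z":0,"twist":0},{"x":0,"y":-30,"z":0,"twist":0},{"x":0,"y":-30,"z":0,"twist":0},{"x":0,"y":-30,"z":0,"twist":0},{"x":0,"y":0,"z":0,"twist":0}]' 1
python3 - <<'E'
from h import *
print(robot.read_state()['q'].round(3))
d,W=cloud("side"); save(d,'pics/si15.png',(230,150,470,330),3.2)
d,W=cloud("wrist"); save(d,'pics/w15.png')
E
```

```text
t: 16.0
tool_pos: [0.4427, -0.2159, 0.4039]
orientation: [-1.121, 1.325, -1.34]
force: [0.5, 0.4, 0.1]
opening: 0.0929
[-0.558 -0.168  1.785 -0.     1.516  1.183]
```

View pics/si15.png

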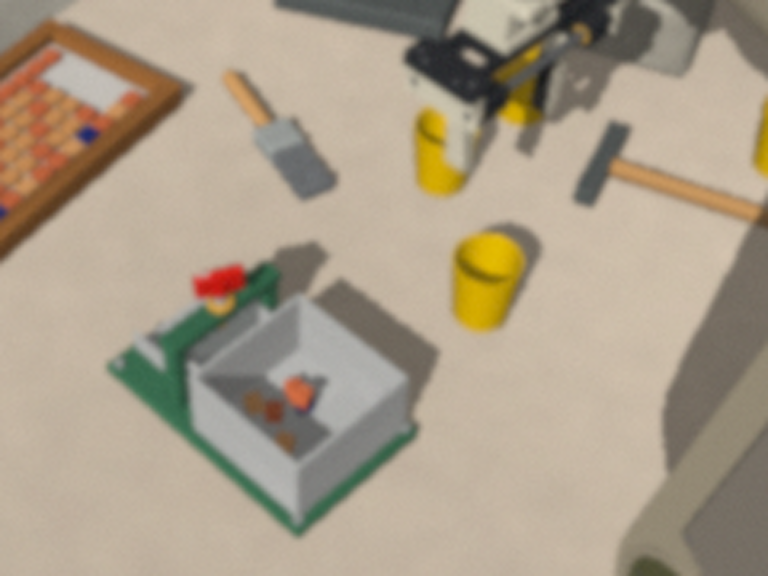

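View pics/w15.png

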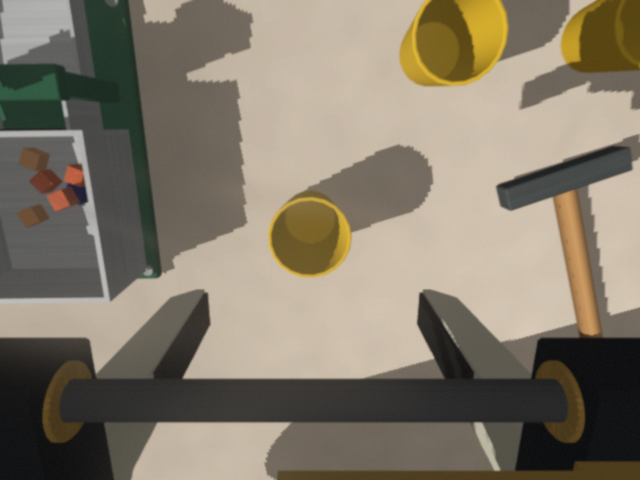

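The cup is upright on the table at wrist pixel (310,235), and it looks empty; the six stones are in the hopper. On to the thumbscrew.

```bash

python3 -m inch '[{"x":-15,"y":0,"z":7,"twist":0},{"x":-30,"y":0,"z":14,"twist":0},{"x":-30,"y":0,"z":14,"twist":0},{"x":-35,"y":0,"z":15,"twist":0},{"x":-35,"y":0,"z":15,"twist":0},{"x":-35,"y":0,"z":15,"twist":0},{"x":-30,"y":0,"z":15,"twist":0},{"x":-16,"y":0,"z":9,"twist":0},{"x":0,"y":0,"z":0,"twist":0}]' 1
python3 - <<'E'
from h import *
T=T_tool()
d,W=cloud("wrist"); save(d,'pics/w16.png')
h=cv2.cvtColor(d['color'],cv2.COLOR_RGB2HSV)
m=(abs(W[...,2]-.144)<.004)&(abs(W[...,0]-.585)<.06)&(abs(W[...,1])<.07)
p=W[m][:,:2].astype(np.float32)*1000; print(len(p),cv2.minAreaRect(p),p.mean(0)); c,dv=p.mean(0),np.linalg.svd(p-p.mean(0),full_matrices=False)[2][0]; print(np.degrees(np.arctan2(dv[1],dv[0])))
E
```

```text
t: 17.0
tool_pos: [0.5829, -0.0082, 0.3956]
orientation: [-1.127, 1.334, -1.33]
force: [0.9, -0.9, -0.4]
opening: 0.0928
1114 ((584.44580078125, -11.154487609863281), (43.985595703125, 10.30999755859375), 54.676143646240234) [585.2802   -11.059322]
-125.195145
```

View pics/w16.png

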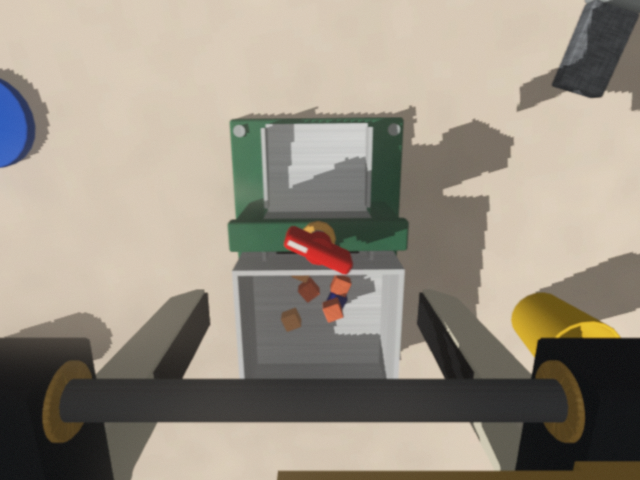

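The wing, mark end at (297,243) and other end at (345,265), is measured at (584,-11) mm, heading 54.7°, 44×10 mm, which matches the description. Turning the jaws across it.

```bash

python3 -m inch '[{"x":0,"y":0,"z":0,"twist":-0.141},{"x":0,"y":0,"z":0,"twist":-0.141},{"x":0,"y":0,"z":0,"twist":-0.141},{"x":0,"y":0,"z":0,"twist":-0.141},{"x":0,"y":0,"z":0,"twist":-0.141},{"x":0,"y":0,"z":0,"twist":-0.141},{"x":0,"y":0,"z":0,"twist":-0.141},{"x":0,"y":0,"z":0,"twist":-0.141},{"x":0,"y":0,"z":0,"twist":0}]' 1
python3 - <<'E'
from h import *
T=T_tool()
d,W=cloud("wrist"); save(d,'pics/w17.png')
m=(abs(W[...,2]-.144)<.004)&(abs(W[...,0]-.585)<.06)&(abs(W[...,1])<.07)
p=W[m][:,:2].astype(np.float32)*1000; r=cv2.minAreaRect(p); print(len(p),r)
print('tool z heading',np.degrees(np.arctan2(T[1,2],T[0,2])), 'tcp',T[:3,3].round(4))
w=np.array([r[0][0]/1000,r[0][1]/1000,.131]); print('wing in tool mm',((w-T[:3,3])@T[:3,:3]*1000).round(1), 'want y 167')
E
```

```text
t: 17.95
tool_pos: [0.5818, -0.0113, 0.3969]
orientation: [-1.518, 0.48, -0.478]
force: [0.4, 0.0, 0.2]
opening: 0.0929
1103 ((584.6835327148438, -10.531290054321289), (43.70289993286133, 9.889119148254395), 54.92116165161133)
tool z heading 54.94076805421471 tcp [ 0.5818 -0.0113  0.3969]
wing in tool mm [  2.2 265.9   2.6] want y 167
```

View pics/w17.png

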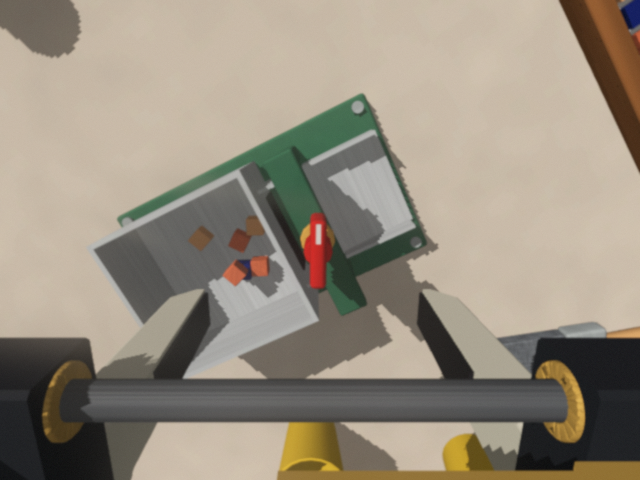

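Jaws are square to the wing (mark at (319,230), pointing up the image). Descending and gripping.

```bash

python3 -m inch '[{"x":2,"y":15,"z":3,"twist":0},{"x":0,"y":20,"z":0,"twist":0},{"x":0,"y":20,"z":0,"twist":0},{"x":0,"y":20,"z":0,"twist":0},{"x":0,"y":12,"z":0,"twist":0},{"x":0,"y":8,"z":0,"twist":0},{"x":0,"y":0,"z":0,"twist":0}]' 1
python3 -m inch '[{"x":0,"y":0,"z":0,"twist":0},{"x":0,"y":0,"z":0,"twist":0},{"x":0,"y":0,"z":0,"twist":0},{"x":0,"y":0,"z":0,"twist":0},{"x":0,"y":0,"z":0,"twist":0},{"x":0,"y":0,"z":0,"twist":0},{"x":0,"y":0,"z":0,"twist":0},{"x":0,"y":0,"z":0,"twist":0},{"x":0,"y":0,"z":0,"twist":0},{"x":0,"y":0,"z":0,"twist":0}]' -1 20
python3 - <<'E'
from h import *
s=robot.read_state(); T=T_tool(s); print(np.degrees(np.arctan2(T[1,2],T[0,2])),s['wrist_torque'],s['q'].round(3))
d,W=cloud("wrist"); save(d,'pics/w18.png')
E
```

```text
t: 18.7
tool_pos: [0.5855, -0.0089, 0.3012]
orientation: [-1.517, 0.483, -0.479]
force: [-0.1, -0.9, 0.1]
opening: 0.0931
t: 19.7
tool_pos: [0.5859, -0.0089, 0.3027]
orientation: [-1.517, 0.48, -0.48]
force: [-0.1, -0.2, 0.7]
opening: 0.0177
54.8756386957343 [-0.05733914 -0.04698793  0.04248501] [-0.103  0.163  1.642  0.     1.337  0.51 ]
```

View pics/w18.png

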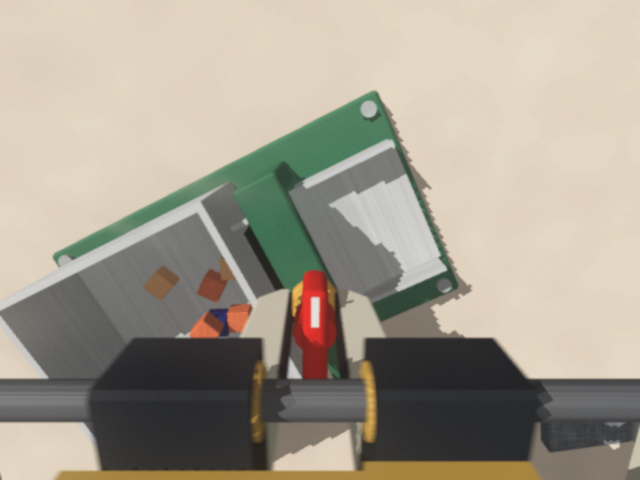

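```bash

python3 -m inch '[{"x":0,"y":0,"z":0,"twist":0},{"x":0,"y":0,"z":0,"twist":0},{"x":0,"y":0,"z":0,"twist":0},{"x":0,"y":0,"z":0,"twist":0}]' -1 20
python3 -m inch '[{"x":0,"y":0,"z":0,"twist":0.08},{"x":0,"y":0,"z":0,"twist":0.08},{"x":0,"y":0,"z":0,"twist":0.08},{"x":0,"y":0,"z":0,"twist":0.08},{"x":0,"y":0,"z":0,"twist":0.08},{"x":0,"y":0,"z":0,"twist":0.08},{"x":0,"y":0,"z":0,"twist":0}]'
python3 - <<'E'
from h import *
s=robot.read_state(); T=T_tool(s); print(np.degrees(np.arctan2(T[1,2],T[0,2])),s['wrist_torque'],s['q'].round(3),s['joint_torque'].round(2))
d,W=cloud("wrist"); save(d,'pics/w19.png')
E
```

```text
t: 20.15
tool_pos: [0.5861, -0.0091, 0.3028]
orientation: [-1.517, 0.48, -0.481]
force: [5.2, -2.2, -3.2]
opening: 0.0122
t: 20.85
tool_pos: [0.5865, -0.0096, 0.3028]
orientation: [-1.397, 0.851, -0.855]
force: [7.4, -4.9, -4.6]
opening: 0.0124
27.189350010616415 [-1.02176334 -1.44707896  0.0615074 ] [-1.030e-01  1.630e-01  1.642e+00 -1.000e-03  1.335e+00  9.930e-01] [  3.29 -56.99 -45.14   1.86   3.1    1.39]
```

View pics/w19.png

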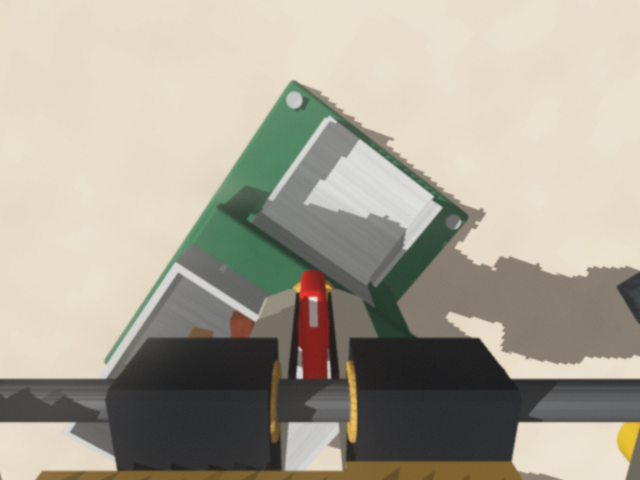

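The wing follows (mark centred at (314,312), torque 0.06 N·m = the screw's friction). Turning further clockwise.

```bash

cat > st.py <<'E'
from h import *
s=robot.read_state(); T=T_tool(s); print('heading',np.degrees(np.arctan2(T[1,2],T[0,2])).round(2),'tq',s['wrist_torque'].round(3),'F',s['force'].round(1),'q6',s['q'][5].round(3),'t',s['t'])
E
python3 -m inch '[{"x":1,"y":0,"z":0,"twist":0.08},{"x":0,"y":0,"z":0,"twist":0.08},{"x":0,"y":0,"z":0,"twist":0.08},{"x":0,"y":0,"z":0,"twist":0.08},{"x":0,"y":0,"z":0,"twist":0}]' && python3 st.py
python3 -m inch '[{"x":0,"y":0,"z":0,"twist":0.05},{"x":0,"y":0,"z":0,"twist":0.05},{"x":0,"y":0,"z":0,"twist":0.05},{"x":0,"y":0,"z":0,"twist":0}]' && python3 st.py
```

```text
t: 21.4
tool_pos: [0.5869, -0.0104, 0.3029]
orientation: [-1.278, 1.093, -1.096]
force: [6.7, -5.3, -4.0]
opening: 0.0127
heading 8.86 tq [-0.928 -1.221  0.074] F [ 6.7 -5.3 -4. ] q6 1.312 t 21.4
t: 21.8
tool_pos: [0.5868, -0.0106, 0.3029]
orientation: [-1.212, 1.203, -1.207]
force: [5.8, -6.7, -5.2]
opening: 0.0122
heading 0.32 tq [-1.174 -1.217  0.044] F [ 5.8 -6.7 -5.2] q6 1.461 t 21.8
```

```bash

python3 -m inch '[{"x":0,"y":0,"z":0,"twist":0.04},{"x":0,"y":0,"z":0,"twist":0.04},{"x":0,"y":0,"z":0,"twist":0}]' && python3 st.py
python3 -m inch '[{"x":0,"y":0,"z":0,"twist":0.04},{"x":0,"y":0,"z":0,"twist":0.04},{"x":0,"y":0,"z":0,"twist":0}]' && python3 st.py
python3 -m inch '[{"x":0,"y":0,"z":0,"twist":0.03},{"x":0,"y":0,"z":0,"twist":0}]' && python3 st.py
python3 - <<'E'
from h import *
d,W=cloud("wrist"); save(d,'pics/w20.png',(160,220,480,460),2.4)
E
```

```text
t: 22.1
tool_pos: [0.5868, -0.0108, 0.3028]
orientation: [-1.173, 1.261, -1.266]
force: [6.7, -6.9, -5.2]
opening: 0.0121
heading -4.25 tq [-1.314 -1.281  0.021] F [ 6.7 -6.9 -5.2] q6 1.54 t 22.1
t: 22.4
tool_pos: [0.5868, -0.0109, 0.3028]
orientation: [-1.132, 1.32, -1.324]
force: [6.7, -7.0, -5.2]
opening: 0.0122
heading -8.84 tq [-1.36  -1.283  0.042] F [ 6.7 -7.  -5.2] q6 1.62 t 22.4
t: 22.6
tool_pos: [0.5868, -0.0109, 0.3029]
orientation: [-1.117, 1.341, -1.346]
force: [6.4, -7.8, -4.4]
opening: 0.0121
heading -10.53 tq [-1.432 -1.226  0.015] F [ 6.4 -7.8 -4.4] q6 1.65 t 22.6
```

View pics/w20.png

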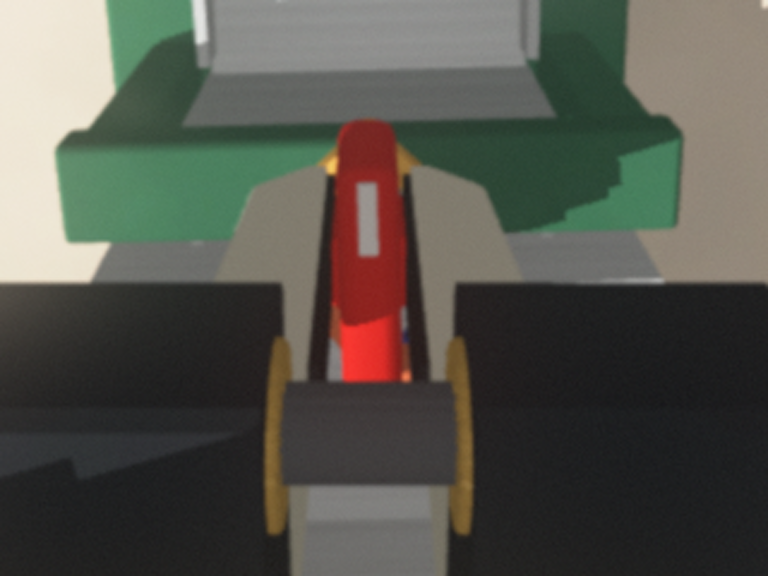

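The wing is nearly aligned with the feeder's x but shows no seating torque yet, so I'll keep turning in small steps.

```bash

for i in 1; do :; done
python3 -m inch '[{"x":0,"y":0,"z":0,"twist":0.04},{"x":0,"y":0,"z":0,"twist":0}]' && python3 st.py
python3 -m inch '[{"x":0,"y":0,"z":0,"twist":0.04},{"x":0,"y":0,"z":0,"twist":0}]' && python3 st.py
python3 -m inch '[{"x":0,"y":0,"z":0,"twist":0.04},{"x":0,"y":0,"z":0,"twist":0}]' && python3 st.py
```

```text
t: 22.85
tool_pos: [0.5868, -0.011, 0.3028]
orientation: [-1.095, 1.37, -1.375]
force: [6.4, -8.7, -5.3]
opening: 0.0123
heading -12.84 tq [-1.533 -1.159  0.17 ] F [ 6.4 -8.7 -5.3] q6 1.69 t 22.85
t: 23.05
tool_pos: [0.5865, -0.0109, 0.3029]
orientation: [-1.074, 1.4, -1.403]
force: [2.4, -7.8, -2.6]
opening: 0.0125
heading -15.14 tq [-1.412 -0.54   0.032] F [ 2.4 -7.8 -2.6] q6 1.73 t 23.05
t: 23.25
tool_pos: [0.5865, -0.011, 0.3029]
orientation: [-1.051, 1.428, -1.432]
force: [3.3, -9.3, -3.6]
opening: 0.0121
heading -17.42 tq [-1.501 -0.557  0.083] F [ 3.3 -9.3 -3.6] q6 1.77 t 23.25
```

```bash
python3 - <<'E'
from h import *
d,W=cloud("wrist"); save(d,'pics/w21.png',(160,220,480,460),2.4)
E
```

```text
(no output)
```

View pics/w21.png

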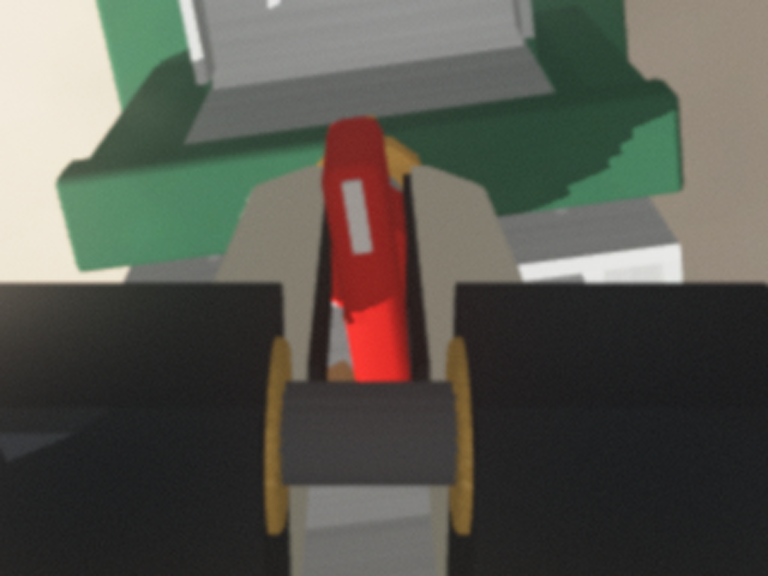

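The tool has gone to -17° but the wing stays at about -10°, skewed in the jaws with its mark from (352,181) to (362,253). It's held against its stop, so it's seated. I'll measure its heading now for reference.

```bash
cat > wing.py <<'E'
from h import *
T=T_tool(); d,W=cloud("wrist"); h=cv2.cvtColor(d['color'],cv2.COLOR_RGB2HSV).astype(int)
red=((h[...,0]<5)|(h[...,0]>175))&(h[...,1]>200)
top=(abs(W[...,2]-.144)<.004)&(abs(W[...,0]-.585)<.04)&(abs(W[...,1]+.011)<.04)&(red|((h[...,1]<60)&(h[...,2]>120)))
p=W[top][:,:2].astype(np.float32)*1000; r=cv2.minAreaRect(p); print('wing top',len(p),np.round(r[0],1),np.round(r[1],1),round(r[2],1))
wm=top&(h[...,1]<60); q=W[wm][:,:2]*1000
if len(q)>10:
    q0=q.mean(0); dv=np.linalg.svd(q-q0,full_matrices=False)[2][0]; print('mark',len(q),q0.round(1),np.degrees(np.arctan2(dv[1],dv[0])).round(1), 'from screw axis', np.degrees(np.arctan2(q0[1]+10.8,q0[0]-584.6)).round(1))
b=(abs(W[...,2]-.102)<.003)&(h[...,0]>55)&(h[...,0]<85)&(h[...,1]>80); p=W[b][:,:2].astype(np.float32)*1000
if len(p)>50: r=cv2.minAreaRect(p); print('bridge',len(p),np.round(r[0],1),np.round(r[1],1),round(r[2],1))
E
python3 wing.py; python3 st.py
```

```text
wing top 1571 [588.7 -15.5] [37.1 35.3] 18.6
mark 915 [595.6 -13.8] 72.2 from screw axis -15.4
bridge 6955 [584.7 -11.2] [124.   22.3] 81.1
heading -17.35 tq [-1.517 -0.615  0.064] F [ 3.1 -7.8 -1.6] q6 1.769 t 23.35
```

```bash
cat > mk.py <<'E'
import sys
from h import *
T=T_tool(); d=imaging.read_camera("wrist"); M=T@np.array(d['tool_from_camera'])
save(d,sys.argv[1],(160,220,480,460),2.4)
h=cv2.cvtColor(d['color'],cv2.COLOR_RGB2HSV).astype(int); m=np.zeros((480,640),bool); m[280:345,290:335]=1
m&=(h[...,1]<70)&(h[...,2]>110)
k,L,st,c=cv2.connectedComponentsWithStats(m.astype(np.uint8))
i=1+np.argmax(st[1:,4]); v,u=np.nonzero(L==i); print(c[i],st[i])
r=np.c_[(u-d['cx'])/d['fx'],(v-d['cy'])/d['fy'],np.ones(len(u))]@M[:3,:3].T; P=M[:3,3]+r*((.144-M[2,3])/r[:,2])[:,None]
q=P[:,:2]*1000;r=cv2.minAreaRect(q.astype(np.float32)); print('mark',q.mean(0).round(1),np.round(r[1],1),round(r[2],1),'tool hd',np.degrees(np.arctan2(T[1,2],T[0,2])).round(1))
E
python3 mk.py pics/w22.png
```

```text
[308.42608696 309.50869565] [303 295  12  30 230]
mark [598.5 -13.3] [ 2.8 12.1] 81.0 tool hd -17.3
```

The mark's heading is -9.0°, equal to the feeder's x (-8.9°), so the screw is seated at about 0. Squaring the jaws, firmer grip, then backing off a quarter turn.

```bash

python3 -m inch '[{"x":0,"y":0,"z":0,"twist":-0.07},{"x":0,"y":0,"z":0,"twist":-0.07},{"x":0,"y":0,"z":0,"twist":0},{"x":0,"y":0,"z":0,"twist":0}]' -1 35; python3 mk.py pics/w23.png
python3 -m inch '[{"x":0,"y":0,"z":0,"twist":-0.06},{"x":0,"y":0,"z":0,"twist":-0.06},{"x":0,"y":0,"z":0,"twist":-0.06},{"x":0,"y":0,"z":0,"twist":-0.06},{"x":0,"y":0,"z":0,"twist":-0.06},{"x":0,"y":0,"z":0,"twist":-0.06},{"x":0,"y":0,"z":0,"twist":-0.06},{"x":0,"y":0,"z":0,"twist":-0.06},{"x":0,"y":0,"z":0,"twist":0}]'; python3 st.py; python3 mk.py pics/w24.png
```

```text
t: 23.8
tool_pos: [0.5865, -0.0108, 0.3029]
orientation: [-1.129, 1.327, -1.33]
force: [4.0, -7.7, -2.3]
opening: 0.0115
[310.54585153 309.48908297] [306 295  10  30 229]
mark [598.6 -12.1] [ 2.8 12. ] 85.7 tool hd -9.3
t: 24.75
tool_pos: [0.5865, -0.0103, 0.3029]
orientation: [-1.344, 0.97, -0.972]
force: [2.5, -4.7, -2.2]
opening: 0.0113
heading 18.31 tq [-0.868 -0.646 -0.009] F [ 2.5 -4.7 -2.2] q6 1.147 t 24.75
[310.58515284 309.62445415] [306 295  10  30 229]
mark [597.6  -5.4] [11.9  2.8] 22.8 tool hd 18.3
```

View pics/w24.png

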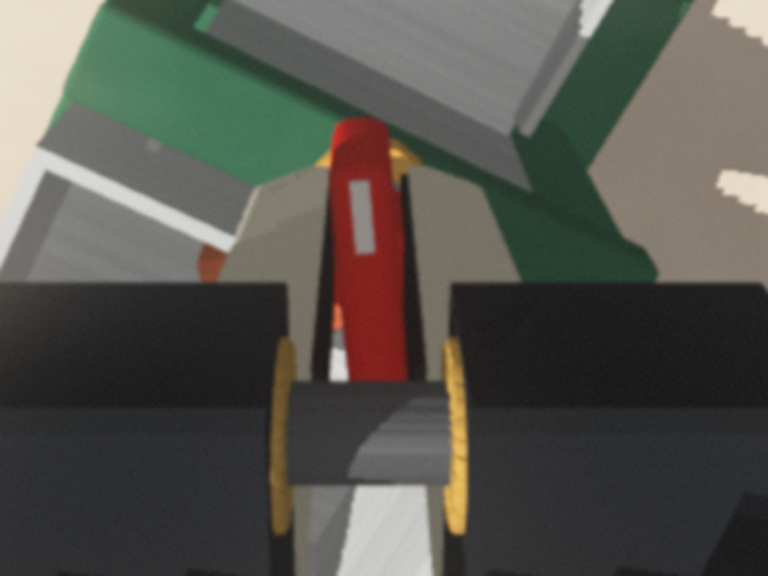

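The wing moves along with the jaws (wing 22.8°, tool 18.3°). 58° more to reach 81°.

```bash

python3 -m inch '[{"x":0,"y":0,"z":0,"twist":-0.09},{"x":0,"y":0,"z":0,"twist":-0.09},{"x":0,"y":0,"z":0,"twist":-0.09},{"x":0,"y":0,"z":0,"twist":-0.09},{"x":0,"y":0,"z":0,"twist":-0.09},{"x":0,"y":0,"z":0,"twist":-0.09},{"x":0,"y":0,"z":0,"twist":-0.09},{"x":0,"y":0,"z":0,"twist":-0.09},{"x":0,"y":0,"z":0,"twist":-0.09},{"x":0,"y":0,"z":0,"twist":-0.09},{"x":0,"y":0,"z":0,"twist":-0.09},{"x":0,"y":0,"z":0,"twist":-0.026}]'
python3 -m inch '[{"x":0,"y":0,"z":0,"twist":0},{"x":0,"y":0,"z":0,"twist":0},{"x":0,"y":0,"z":0,"twist":0}]'; python3 st.py; python3 mk.py pics/w25.png; python3 wing.py
python3 - <<'E'
from h import *
d,W=cloud("scene"); save(d,'pics/s25.png',(110,120,420,350),2.5)
d,W=cloud("side"); save(d,'pics/si25.png',(230,150,470,330),3.2)
E
```

```text
t: 26.0
tool_pos: [0.5859, -0.0095, 0.3027]
orientation: [-1.563, 0.186, -0.183]
force: [-4.0, -0.1, 3.4]
opening: 0.0114
t: 26.3
tool_pos: [0.5859, -0.0096, 0.3027]
orientation: [-1.562, 0.189, -0.186]
force: [-6.5, -0.3, 4.9]
opening: 0.0113
heading 76.29 tq [ 0.009  0.93  -0.045] F [-6.5 -0.3  4.9] q6 0.135 t 26.3
[292.05185185 312.5962963 ] [290 288   6  57 270]
mark [580.1   3.7] [22.9  1.9] 75.4 tool hd 76.3
wing top 962 [586.9  -1.1] [23.5 35.6] 44.1
mark 951 [5.871e+02 4.000e-01] -14.0 from screw axis 77.3
bridge 5003 [585.9  -1.4] [107.1  21.9] 80.8
```

View pics/w25.png

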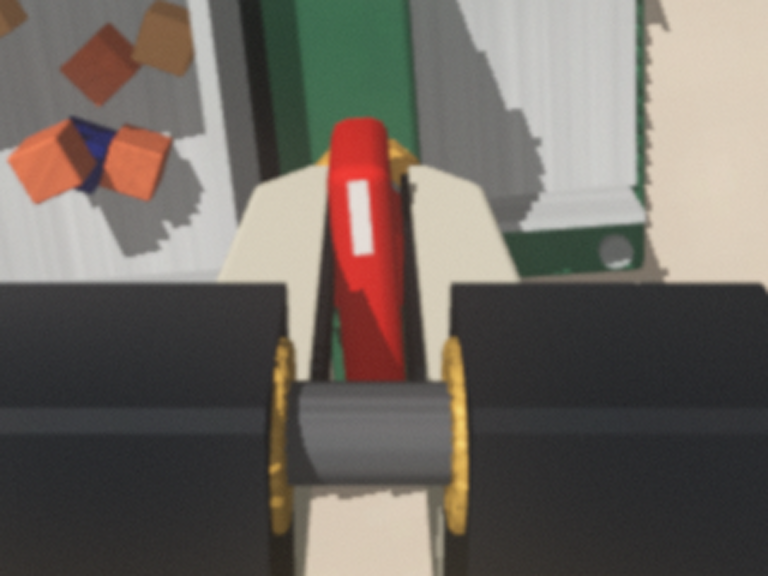

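View pics/s25.png

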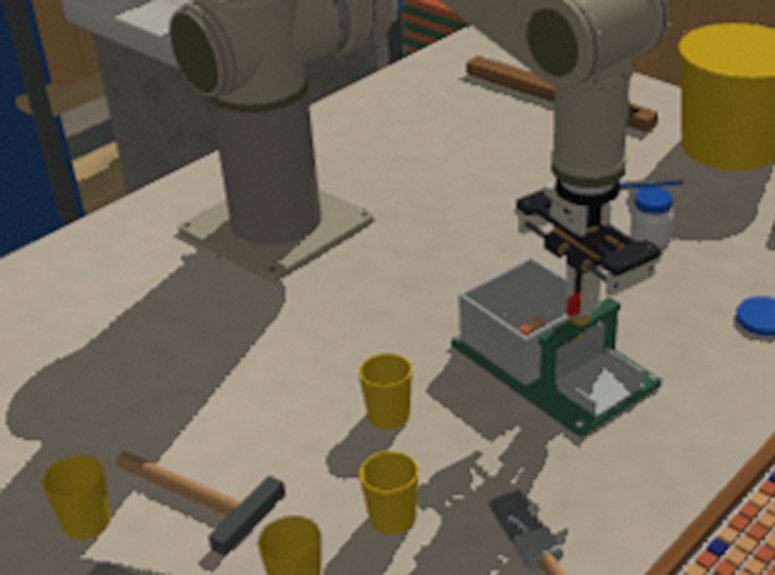

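View pics/si25.png

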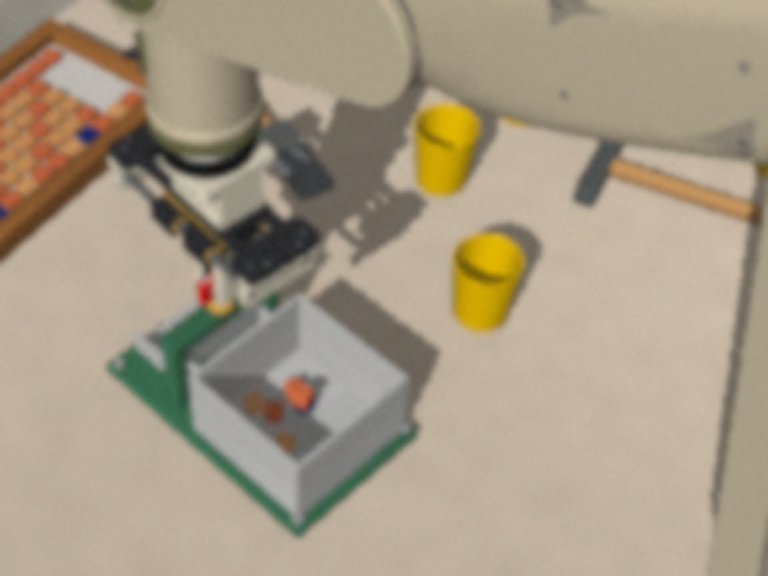

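```bash
python3 - <<'E'
from h import *
T=T_tool(); d=imaging.read_camera("wrist"); M=T@np.array(d['tool_from_camera'])
px=np.array([[347,181],[368,180],[353,255],[374,254]])/2.4+[160,220]
r=np.c_[(px[:,0]-d['cx'])/d['fx'],(px[:,1]-d['cy'])/d['fy'],np.ones(4)]@M[:3,:3].T
P=M[:3,3]+r*((.144-M[2,3])/r[:,2])[:,None]; v=(P[0]+P[1]-P[2]-P[3])[:2]; print('mark heading',np.degrees(np.arctan2(v[1],v[0])))
s=robot.read_state(); print(s['opening'],s['dq'].round(4),s['t'])
print(robot.close_job())
E
```

```text
mark heading 80.44971035923332
0.011232913107336503 [0.0001 0.0008 0.0001 0.0001 0.0023 0.0002] 26.55
the job is handed in; nothing more can be done
None
```

I handed the job in at t = 26.6 s, and every check passed. No verdict is reported, so success isn't confirmed beyond my own checks.

- **Pour:** The moves can't tilt the tool, so I gripped the nearest cup by its rim and tipped it about the pads against the hopper's near wall. The last side view shows the stones in the hopper. The wrist view after pouring showed all six.
- **Cup:** I loosened the grip so the empty cup swung foot-down, then stood it upright and let it go on the free table to the right of the feeder. It isn't back at its original spot. In the last pictures it stands upright.
- **Thumbscrew:** I turned it clockwise until it stopped. The wing stayed at -9.0° while the jaws turned on to -17°, and -9.0° matches the feeder's x axis (-8.9°). I then backed it off to a mark heading of 80.4°, about 89.4° (1.56 rad) from the seat, and left it gripped and at rest at 35 N.
- **Disagreements:** The wing sits about 4° askew in the jaws. Two automatic readings of its mark were spoiled by the pads, so I took the final angle from pixels I read myself. The gripper reads an 11.2 mm opening on the 10 mm wing.
- **Bystanders:** I didn't touch any of the other things on the table. The ones visible in the last pictures look where they were.

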